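Put the threading dies back in their case

TASK

The hexagonal threading dies lying about on the bench belong in the red case. Swing its latch free and open the lid all the way, put each die into a free hexagonal pocket and work it about until it drops fully home, then close the lid right down and fasten the latch again. Leave the spray can, the wheel bearing and the spanner where they are.

Things in the scene. Friction and masses are not known exactly. Their poses are not given: they have to be found in the camera images.
- case: red steel case, fixed on the bench: 170 mm (its x) by 236 mm (its y), base 42 mm high to the rim, walls 4 mm. Origin under its centre; -x is the front with the latch, +x the hinge side, z up. Inside, six hexagonal pockets in two rows of three, made by black collars 8 mm thick whose tops are 32 mm above the bench; yellow floors at 22 mm. Behind them a strip of taps, 40 mm high
- lid (a joint): lid angle, rad: 0 shut, 1.65 fully open at its stop. Stiff hinge (0.55 N m friction): it stays where left, about 6 N at the handle. Turns about the case's y through lid_hinge, front edge rising. The latch's claw over the keeper on its front edge holds it shut. Its foam lining is 4.5 mm above seated dies, so a die that is not home stops it
- lid_handle (a point): middle of the bar of the black bow handle on the lid, bar 10 mm thick, 110 mm long, along the case's y. Lid shut: at x -70, z 102 mm in the case's frame, 38 mm above the lid's top (64 mm). Turns with the lid: 155 mm from the hinge along the lid, 60 mm out from it. The lid ends 15 mm beyond the bar, 22 mm thick; open, it stands 215 mm above the bench
- lid_hinge (a point): middle of the lid's hinge axis: x +85 mm, z 42 mm in the case's frame
- latch (a joint): angle of the steel flip latch on the case's front, rad: 0 fastened (upright, claw over the lid's keeper), 1.1 swung fully out and down to the front. Stays where left (friction about 1.5 N at the tab). Clear of the lid from about 0.4
- latch_tab (a point): middle of the latch's slanting thumb tab, 30 mm wide along the case's y (pinch it across this), 30 mm long, 5 mm thick. At angle 0 it is at x -112, z 70.5 mm in the case's frame; it turns about the case's y through latch_hinge, 45 mm away, outward (to -x) and down, to 33 mm above the bench at 1.1 rad
- latch_hinge (a point): middle of the latch's hinge axis: x -97.5 mm, z 28 mm in the case's frame
- pocket0 (a point): centre of the floor of pocket 0: x -47 mm, y -66 mm, z 22 mm in the case's frame, axes as the case's. Hexagon 38.4 mm across flats, flats facing the case's +y and -y and every 60 deg, 10 mm deep: a die drops in only when squared up (1.2 mm play each side) and then stands 10 mm proud, level with the case rim, its origin at z 32 mm in the case's frame
- pocket1 (a point): centre of the floor of pocket 1: x -47 mm, y +0 mm, z 22 mm in the case's frame, axes as the case's. Hexagon 38.4 mm across flats, flats facing the case's +y and -y and every 60 deg, 10 mm deep: a die drops in only when squared up (1.2 mm play each side) and then stands 10 mm proud, level with the case rim, its origin at z 32 mm in the case's frame
- pocket2 (a point): centre of the floor of pocket 2: x -47 mm, y +66 mm, z 22 mm in the case's frame, axes as the case's. Hexagon 38.4 mm across flats, flats facing the case's +y and -y and every 60 deg, 10 mm deep: a die drops in only when squared up (1.2 mm play each side) and then stands 10 mm proud, level with the case rim, its origin at z 32 mm in the case's frame
- pocket3 (a point): centre of the floor of pocket 3: x +9 mm, y -66 mm, z 22 mm in the case's frame, axes as the case's. Hexagon 38.4 mm across flats, flats facing the case's +y and -y and every 60 deg, 10 mm deep: a die drops in only when squared up (1.2 mm play each side) and then stands 10 mm proud, level with the case rim, its origin at z 32 mm in the case's frame
- pocket4 (a point): centre of the floor of pocket 4: x +9 mm, y +0 mm, z 22 mm in the case's frame, axes as the case's. Hexagon 38.4 mm across flats, flats facing the case's +y and -y and every 60 deg, 10 mm deep: a die drops in only when squared up (1.2 mm play each side) and then stands 10 mm proud, level with the case rim, its origin at z 32 mm in the case's frame
- pocket5 (a point): centre of the floor of pocket 5: x +9 mm, y +66 mm, z 22 mm in the case's frame, axes as the case's. Hexagon 38.4 mm across flats, flats facing the case's +y and -y and every 60 deg, 10 mm deep: a die drops in only when squared up (1.2 mm play each side) and then stands 10 mm proud, level with the case rim, its origin at z 32 mm in the case's frame
- die1: hexagonal steel threading die, 36 mm across flats, 20 mm thick, 120 g, round bore; all are alike outside, either face may be up. Origin at its middle (10 mm above what it lies on); z along the bore; two of its flats face its +y and -y, the others follow every 60 deg. It starts loose on the bench, or is absent from this job
- die2: hexagonal steel threading die, 36 mm across flats, 20 mm thick, 120 g, round bore; all are alike outside, either face may be up. Origin at its middle (10 mm above what it lies on); z along the bore; two of its flats face its +y and -y, the others follow every 60 deg. It starts loose on the bench, or is absent from this job
- die3: hexagonal steel threading die, 36 mm across flats, 20 mm thick, 120 g, round bore; all are alike outside, either face may be up. Origin at its middle (10 mm above what it lies on); z along the bore; two of its flats face its +y and -y, the others follow every 60 deg. It starts loose on the bench, or is absent from this job
- die4: hexagonal steel threading die, 36 mm across flats, 20 mm thick, 120 g, round bore; all are alike outside, either face may be up. Origin at its middle (10 mm above what it lies on); z along the bore; two of its flats face its +y and -y, the others follow every 60 deg. It starts loose on the bench, or is absent from this job
- die5: hexagonal steel threading die, 36 mm across flats, 20 mm thick, 120 g, round bore; all are alike outside, either face may be up. Origin at its middle (10 mm above what it lies on); z along the bore; two of its flats face its +y and -y, the others follow every 60 deg. It starts loose on the bench, or is absent from this job
- stored1: another such die, which starts seated in a pocket of the shut case (pocket 0, 2 or 4, which is then taken), or is absent; same size, origin and axes as the dies on the bench
- stored2: another such die, which starts seated in a pocket of the shut case (pocket 0, 2 or 4, which is then taken), or is absent; same size, origin and axes as the dies on the bench
- stored3: another such die, which starts seated in a pocket of the shut case (pocket 0, 2 or 4, which is then taken), or is absent; same size, origin and axes as the dies on the bench
- spray_can: blue and yellow spray can, 60 mm across, 170 mm tall, standing; origin under its centre; a bystander
- wheel_bearing: steel wheel bearing, a ring 78 mm across and 36 mm high, lying flat; origin under its centre; a bystander
- spanner: steel spanner 190 mm long, lying; its x axis runs along it; a bystander
Mind the look-alikes: they are no part of the job. Leave any pink or turquoise look-alike of the die3 alone.

How it is judged:
On the way, in this order (a step that is already met when the one before it is completed fails the run):
1. the latch is swung free while the lid is still shut (value of joint latch above 0.6 rad and value of joint lid below 0.1 rad), for 0.1 s.
2. the lid is opened all the way (value of joint lid above 1.4 rad), for 0.2 s.
3. every die sits fully home in a pocket (z of die1 in the frame of case between 0.029 and 0.0345 m and angle between the z axis of each of die1, die2, die3, die4, die5 and the z axis of case, either way round below 0.08 rad and horizontal distance between each of die1, die2, die3, die4, die5 and case below 0.09 m and z of die2 in the frame of case between 0.029 and 0.0345 m and z of die3 in the frame of case between 0.029 and 0.0345 m and z of die4 in the frame of case between 0.029 and 0.0345 m and z of die5 in the frame of case between 0.029 and 0.0345 m and value of joint lid above 0.5 rad), for 0.2 s.
At the end, for the whole second after the job is handed in: every die on hand lies flat and at rest in a pocket of the case, within 2.5 mm of its floor (nowhere else in the case can a die lie that low); the lid is shut within 0.05 rad, the latch fastened within 0.2 rad; can, bearing and spanner within 30 mm of where they stood (z of die1 in the frame of case between 0.029 and 0.0345 m and angle between the z axis of each of die1, die2, die3, die4, die5, stored1, stored2, stored3 and the z axis of case, either way round below 0.08 rad and horizontal distance between each of die1, die2, die3, die4, die5, stored1, stored2, stored3 and case below 0.09 m and z of die2 in the frame of case between 0.029 and 0.0345 m and z of die3 in the frame of case between 0.029 and 0.0345 m and z of die4 in the frame of case between 0.029 and 0.0345 m and z of die5 in the frame of case between 0.029 and 0.0345 m and z of stored1 in the frame of case between 0.029 and 0.0345 m and z of stored2 in the frame of case between 0.029 and 0.0345 m and z of stored3 in the frame of case between 0.029 and 0.0345 m and value of joint lid below 0.05 rad and value of joint latch below 0.2 rad and distance of each of spray_can, wheel_bearing, spanner from where it was at the start of the episode below 0.03 m and linear speed of each of die1, die2, die3, die4, die5 below 0.02 m/s); the robot touches nothing.
It fails at once if the spray can is moved by more than 30 mm (distance of spray_can from where it was at the start of the episode above 0.03 m).
It fails at once if the wheel bearing is moved by more than 30 mm (distance of wheel_bearing from where it was at the start of the episode above 0.03 m).
It fails at once if the spanner is moved by more than 30 mm (distance of spanner from where it was at the start of the episode above 0.03 m).
Of die1, die2, die3, die4, die5 only 3 to 5 are there at a start; the rules pass over those that are not, and their reading is None.
Of stored1, stored2, stored3 only 1 to 1 are there at a start; the rules pass over those that are not, and their reading is None.
At some moment in a run one of die1, die2, die3, die4, die5 may be knocked a few centimetres aside while the robot is not near it.
Once in a run the grip may slacken for a moment while it holds something.
It also fails if it takes over 210 s, if anything falls off the work surface, if the arm or the gripper's body presses on something with over 40 N, if the wrist force passes 120 N, or if a joint passes its speed limit or range.

ROBOT

A 6-joint arm with a two-finger parallel gripper is mounted at the origin on the work surface. World frame = base frame: x ahead of the robot, y to its left, z up, the work surface at z = 0. Lengths are in m, angles in rad, forces in N, time in s.
With the tool pointing down it reaches from about 0.35 to 0.8 m from the base axis. Payload 7.3 kg.
Tool frame: the origin (TCP) lies midway between the tips of the shut fingers; the grasp point (between the pads) lies 19 mm behind it (manip.grip_depth is the distance from the TCP to the grasp point, in m); z points along the fingers, y is the line along which they close (so a half turn about z gives the same grasp; the last joint's range is limited). The gripper opens to 85 mm and grips with 20 to 120 N. Pads are 22 mm wide; open, the fingers measure 114 mm over their backs; the gripper's body (76 mm by 85 mm) begins 54 mm behind the grasp point. The pads swing forward as they close: fully open they stand 13 mm farther back than shut.
Start: joints at [1.058, 0.342, 1.524, -0, 1.275, -0.146], TCP at [0.188, 0.49, 0.231] pointing down, gripper open.
Joint ranges: [-2.53, 2.53], [-0.77, 2.02], [0.04, 2.7], [-1, 4.14], [0.28, 2.66], [-3.11, 3.11]. Speed limits (rad/s): [2.57, 2.57, 3.14, 3.14, 3.14, 3.14].

INTERFACE

Orientations are given as a unit quaternion [x, y, z, w].
In Python, from bench import manip gives the robot as it stands.
- The arm moves only by the tool drive_tool, never from a script. Its argument "increments" is a list that holds one entry, the list of rows, each a list of 7 numbers: the shift along the tool's x, y, z scaled (see below), then the turn, a rotation vector about the tool's x, y, z scaled (see below), then the gripper's target within -1 to 1 (shut at 1, half-way at 0, fully open at -1). In form: [[[dx, dy, dz, ax, ay, az, fingers], ...]]. A call has 1 to 5 rows; each row is the pose to reach, as a shift and turn from the pose commanded when the call began, along the tool's axes at that moment; what a row does not reach only later rows make up. The controller multiplies each number of a shift by 0.25 m and each number of a turn by 90 degrees. A row lasts 1/8 s, in which the tool goes at most 62.5 mm and 10.7 degrees, less where a joint would pass 70% of its speed; a pose out of reach is approached as far as the arm can. A call with a number of a shift or a turn outside -1 to 1 is refused whole. A call with a gripper value outside its range is refused whole. The fingers move at their own pace and stop on an object; the grip force is fixed at half the most. Time passes only in rows, so rows that repeat a pose let the fingers close. It gives the time, the measured TCP pose, the force, the opening and the grip force at its end, in the units of the state.
- manip.get_obs(): the state, without advancing time (a new reading comes with each control period).
- manip.capture(name): name is "scene" or "top" or "wrist"; returns the picture (384x512x3 uint8, red, green, blue); there is no depth.
- manip.camera_info(name): a dict with "fx", "fy", "cx", "cy" (pixels), "world_from_camera" (4x4, takes a point from camera to world coordinates). Camera axes: x right, y down, z forward; pixel columns grow to the right and rows downward; lengths in m; the calibration is good to about 2 mm. A picture is of the moment at which its call begins: read the wrist's pose just before it. camera_info takes no time and is no camera call; for the wrist camera it gives the pose at the moment of the call.
- manip.sign_off(): hands the job in; it is judged then, once.
Trained networks look in the newest picture that a camera, given by its name, has taken for a name from the list of things; names that differ only in an ending like _2 or _b are one class to them, and where a whole thing is asked for, a point or a joint stands for the part that bears it (a point fixed in the world has none). Each returns a list of dicts, best first, with "score" (0 to 1); they miss things now and then, are a little off and sometimes report something else, mostly with a low value. They report only what shows in the picture. A call takes as long as a camera call. They do not tell look-alikes from the thing itself.
- manip.trace(name, camera): "pixels" (384x512 bool, what is visible of it).
- manip.spot_point(name, camera): "at" ([x, y, z] in m, in world coordinates, good to about 4 mm: a listed point, or the origin of a listed thing).
The state is a dict: "time_s": time; "joint_pos": joint angles; "qd": joint speeds; "effort": joint torques, N m; "tcp_pos": TCP position; "tool_rot": TCP orientation; "force": force on the tool from outside, world axes, zero at the start; "wrist_torque": the same for the moment, N m; "width": finger opening in m; "grip_force": force on a finger pad.
Only numpy, scipy, OpenCV 4.12 (cv2) and the standard library are available. Lean on these libraries where they do the work, as an engineer would, in place of code of your own. Each camera call takes 0.05 s, during which the arm holds its last target. There are 200 camera calls.

## Working session

There is one attempt and no reset: what is moved stays moved. The work goes in short steps, Python scripts to look and compute and a tool call to move; the robot and the scene stay as the last step left them, time stands still between calls to the robot, and variables do not carry over. Pictures are saved under pics/ and viewed, at most 14 in all, crops included, and the job is handed in when it is done.

Besides the shell and the picture viewer there is one more tool, called after ">>>" as a command line: name --argument value ..., lists and objects as JSON in quotes. drive_tool: Moves the arm, as the interface text tells. Its arguments: {"type":"object","properties":{"increments":{"type":"array","items":{"type":"array","items":{"type":"array","items":{"type":"number","minimum":-1,"maximum":1}}}}},"required":["increments"]}

```bash
ls; mkdir -p pics; python3 - <<'E'
from bench import manip
import cv2,numpy as np
np.set_printoptions(precision=4,suppress=True)
print(manip.get_obs())
for c in ("top","scene"):
    im=manip.capture(c); cv2.imwrite(f"pics/{c}0.png",im[:,:,::-1])
    i=manip.camera_info(c); print(c,i)
    for n in ["case","lid_handle","latch_tab","latch_hinge","lid_hinge","die1","spray_can","wheel_bearing","spanner"]:
        print(n,[(np.round(d["at"],3).tolist(),round(d["score"],2)) for d in manip.spot_point(n,c)])
E
```

```text
pics
{'time_s': 0.0, 'joint_pos': array([ 1.058 ,  0.3427,  1.525 ,  0.    ,  1.2754, -0.146 ]), 'qd': array([-0.002 , -0.0006,  0.0011,  0.0002,  0.0001, -0.0006]), 'effort': array([  0.0004, -43.3682, -24.601 ,  -0.0002,   0.008 ,  -0.    ]), 'tcp_pos': array([0.1881, 0.4897, 0.2306]), 'tool_rot': array([ 0.1824,  0.9832, -0.0007, -0.0003]), 'force': array([-0.6998,  0.2791, -0.3051]), 'wrist_torque': array([ 0.0152, -0.0418, -0.0126]), 'grip_force': 0.0, 'width': 0.08585128350939931}
top {'fx': 479.34605890856074, 'fy': 479.34605890856074, 'cx': 255.22653771953395, 'cy': 187.46574579196928, 'world_from_camera': array([[-0.0396, -0.9791,  0.1994,  0.2996],
       [-0.9992,  0.0392, -0.0061, -0.0819],
       [-0.0018, -0.1995, -0.9799,  1.2572],
       [ 0.    ,  0.    ,  0.    ,  1.    ]])}
case [([0.53, 0.147, 0.002], 0.65)]
lid_handle [([0.527, 0.078, 0.097], 0.8)]
latch_tab [([0.522, 0.034, 0.07], 0.46)]
latch_hinge [([0.52, 0.047, 0.027], 0.71)]
lid_hinge [([0.534, 0.228, 0.038], 0.67)]
die1 [([0.614, -0.228, 0.004], 0.73), ([0.534, -0.302, 0.011], 0.71), ([0.602, -0.099, 0.007
[... 690 characters left out ...]
15, 0.002], 0.74), ([0.28, -0.415, 0.003], 0.71)]
lid_handle [([0.52, 0.081, 0.105], 0.86), ([0.523, 0.032, 0.07], 0.71)]
latch_tab [([0.52, 0.034, 0.069], 0.42)]
latch_hinge [([0.528, 0.233, 0.043], 0.19)]
lid_hinge [([0.531, 0.235, 0.041], 0.63), ([0.282, -0.415, 0.003], 0.58), ([0.466, 0.105, 0.024], 0.5), ([0.783, -0.166, 0.001], 0.35)]
die1 [([0.611, -0.304, 0.012], 0.76), ([0.665, -0.361, 0.01], 0.75), ([0.613, -0.226, 0.008], 0.74), ([0.536, -0.303, 0.01], 0.59), ([0.6, -0.098, 0.009], 0.58), ([0.519, -0.201, 0.01], 0.52), ([0.437, -0.263, 0.009], 0.43)]
spray_can [([0.281, -0.414, 0.003], 0.69)]
wheel_bearing [([0.786, -0.166, -0.001], 0.92)]
spanner [([0.558, -0.433, -0.002], 0.58)]
```

View pics/top0.png

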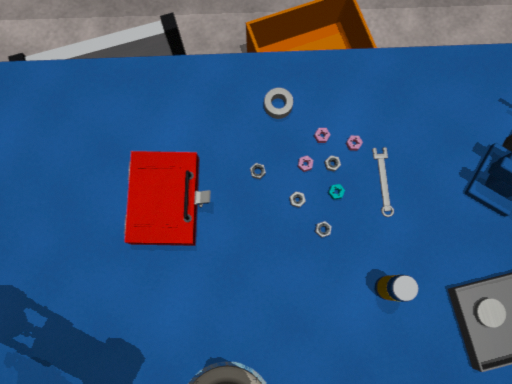

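View pics/scene0.png

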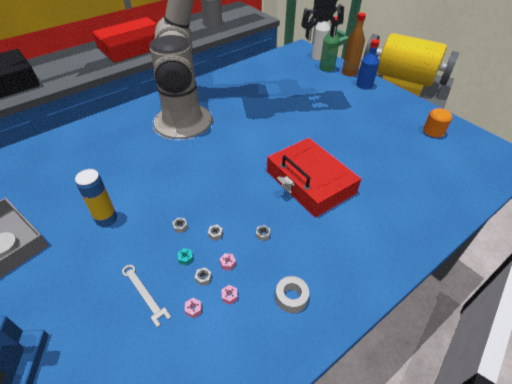

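The top view shows four steel dies at about (258,170), (297,199), (333,162) and (323,229). The pink dies at (322,134), (354,142), (306,163) and the turquoise one at (337,191) are look-alikes. The case is at (162,198), with its latch at (203,198) facing world -y.

```bash
cat > h.py <<'E'
from bench import manip
import cv2,numpy as np
from scipy.spatial.transform import Rotation as R
np.set_printoptions(precision=4,suppress=True)
B=np.array([[0,1,0],[1,0,0],[0,0,-1.]])  # columns: tool x,y,z at yaw 0 (tool y = world x)
def rot(yaw,tilt=None):
    r=R.from_euler('z',yaw,degrees=True)*R.from_matrix(B)
    return R.from_rotvec(tilt)*r if tilt is not None else r
def plan(wps,start=None,step=.05,ang=9.5):
    """wps: (pos,rotation or None,grip,nrows or None); prints calls of <=5 rows"""
    o=manip.get_obs(); p,q=(o['tcp_pos'],R.from_quat(o['tool_rot'])) if start is None else start
    g0=wps[0][2]; rows=[]
    for pos,r,g,n in wps:
        r=q if r is None else r; pos=p if pos is None else np.array(pos,float)
        d=(r*q.inv()).as_rotvec()
        k=n or max(1,int(np.ceil(np.linalg.norm(pos-p)/step)),int(np.ceil(np.degrees(np.linalg.norm(d))/ang)))
        for i in range(1,k+1): rows.append((p+(pos-p)*i/k,R.from_rotvec(d*i/k)*q,g))
        p,q=pos,r
    o=manip.get_obs(); p,q=(o['tcp_pos'],R.from_quat(o['tool_rot'])) if start is None else start
    for i in range(0,len(rows),5):
        out=[]
        for a,r,g in rows[i:i+5]:
            t=q.inv().apply(a-p)/.25; w=(q.inv()*r).as_rotvec()/(np.pi/2)
            v=[round(x,3)+0 for x in (*t,*w)]; out.append(v+[g])
        print(str([out]).replace(' ',''))
        p=p+q.apply(np.array(v[:3])*.25); q=q*R.from_rotvec(np.array(v[3:6])*np.pi/2)
    return p,q
def pix2world(cam,uv,z,info=None):
    i=info or manip.camera_info(cam); T=i['world_from_camera']; uv=np.atleast_2d(uv)
    d=np.c_[(uv[:,0]-i['cx'])/i['fx'],(uv[:,1]-i['cy'])/i['fy'],np.ones(len(uv))]@T[:3,:3].T
    return T[:3,3]+d*((z-T[2,3])/d[:,2])[:,None]
def st():
    o=manip.get_obs(); r=R.from_quat(o['tool_rot']).as_matrix()
    print('t',round(o['time_s'],2),'tcp',o['tcp_pos'],'yaw',round(np.degrees(np.arctan2(r[1,1],r[0,1])),2),'z',r[:,2],'F',o['force'],'w',round(o['width'],4),'g',round(o['grip_force'],1),'q',o['joint_pos'])
E
python3 - <<'E'
from h import *
im=cv2.imread('pics/top0.png'); b,g,r=[im[:,:,k].astype(int) for k in range(3)]
m=((r>120)&(g<70)&(b<70)).astype(np.uint8); n,l,s,c=cv2.connectedComponentsWithStats(m)
k=1+np.argmax(s[1:,4]); v,u=np.where(l==k); w=pix2world('top',np.c_[u,v],.064)
rc=cv2.minAreaRect((w[:,:2]*1000).astype(np.float32)); print(rc)
# latch: pinch across case y, yaw -3.5
from math import *
P=[(0.5215,0.0335,0.15),(0.5215,0.0335,0.058)]
plan([((0.5215,0.0335,0.20),rot(-3.5),-1,None),((0.5215,0.0335,0.15),None,-1,2)])
E
```

```text
((529.8458862304688, 150.263916015625), (168.85726928710938, 234.83555603027344), 86.66190338134766)
[[[np.float64(-0.158),np.float64(-0.102),np.float64(0.01),np.float64(0.0),np.float64(0.0),np.float64(0.067),-1],[np.float64(-0.317),np.float64(-0.204),np.float64(0.021),np.float64(0.0),np.float64(0.0),np.float64(0.134),-1],[np.float64(-0.475),np.float64(-0.307),np.float64(0.031),np.float64(0.0),np.float64(0.0),np.float64(0.201),-1],[np.float64(-0.633),np.float64(-0.409),np.float64(0.042),np.float64(0.0),np.float64(0.0),np.float64(0.268),-1],[np.float64(-0.791),np.float64(-0.511),np.float64(0.052),np.float64(0.0),np.float64(0.0),np.float64(0.336),-1]]]
[[[np.float64(-0.189),np.float64(-0.009),np.float64(0.011),np.float64(0.0),np.float64(0.0),np.float64(0.067),-1],[np.float64(-0.377),np.float64(-0.017),np.float64(0.021),np.float64(0.0),np.float64(0.0),np.float64(0.134),-1],[np.float64(-0.565),np.float64(-0.026),np.float64(0.031),np.float64(0.0),np.float64(0.0),np.float64(0.201),-1],[np.float64(-0.753),np.float64(-0.035),np.float64(0.042),np.float64(0.0),np.float64(0.0),np.float64(0.268),-1],[np.float64(-0.942),np.float64(-0.043),np.float64(0.052),np.float64(0.0),np.float64(0.0),np.float64(0.335),-1]]]
[[[np.float64(-0.167),np.float64(0.087),np.float64(0.011),np.float64(0.0),np.float64(0.0),np.float64(0.067),-1],[np.float64(-0.334),np.float64(0.174),np.float64(0.021),np.float64(0.0),np.float64(0.0),np.float64(0.134),-1],[np.float64(-0.334),np.float64(0.174),np.float64(0.121),np.float64(0.0),np.float64(0.0),np.float64(0.134),-1],[np.float64(-0.334),np.float64(0.174),np.float64(0.221),np.float64(0.0),np.float64(0.0),np.float64(0.134),-1]]]
```

>>> drive_tool --increments '[[[-0.158,-0.102,0.01,0,0,0.067,-1],[-0.317,-0.204,0.021,0,0,0.134,-1],[-0.475,-0.307,0.031,0,0,0.201,-1],[-0.633,-0.409,0.042,0,0,0.268,-1],[-0.791,-0.511,0.052,0,0,0.336,-1]]]'

```text
time_s: 1.62
tcp_pos: [0.3278, 0.2987, 0.2184]
tool_rot: [0.434, 0.901, 0.0, 0.0]
force: [0.2, 0.3, 0.0]
width: 0.0855
grip_force: 0.0
```

>>> drive_tool --increments '[[[-0.189,-0.009,0.011,0,0,0.067,-1],[-0.377,-0.017,0.021,0,0,0.134,-1],[-0.565,-0.026,0.031,0,0,0.201,-1],[-0.753,-0.035,0.042,0,0,0.268,-1],[-0.942,-0.043,0.052,0,0,0.335,-1]]]'

```text
time_s: 2.25
tcp_pos: [0.4669, 0.1082, 0.2054]
tool_rot: [0.654, 0.757, 0.0, 0.0]
force: [-0.4, 0.9, -0.8]
width: 0.0859
grip_force: 0.0
```

>>> drive_tool --increments '[[[-0.167,0.087,0.011,0,0,0.067,-1],[-0.334,0.174,0.021,0,0,0.134,-1],[-0.334,0.174,0.121,0,0,0.134,-1],[-0.334,0.174,0.221,0,0,0.134,-1]]]'

```text
time_s: 2.75
tcp_pos: [0.5219, 0.0327, 0.1494]
tool_rot: [0.729, 0.685, 0.0, 0.0]
force: [0.7, 0.9, 0.6]
width: 0.0853
grip_force: 0.0
```

```bash
sed -i 's/v=\[round(x,3)+0 for/v=[float(round(x,3))+0 for/' h.py; python3 - <<'E'
from h import *
st(); im=manip.capture('wrist'); cv2.imwrite('pics/w1.png',im[:,:,::-1]); print(manip.camera_info('wrist'))
for n in ["latch_tab","lid_handle","case"]: print(n,[(np.round(d["at"],4).tolist(),round(d["score"],2)) for d in manip.spot_point(n,'wrist')])
E
```

```text
t 2.75 tcp [0.5219 0.0327 0.1494] yaw -3.55 z [ 0.0005  0.0001 -1.    ] F [0.7318 0.9008 0.5687] w 0.0853 g 0.0 q [-0.0842  0.4192  1.6503  0.0001  1.0716 -0.0222]
{'fx': 292.52988415710223, 'fy': 292.52988415710223, 'cx': 248.82544980943257, 'cy': 190.76910357554155, 'world_from_camera': array([[ 0.9981, -0.0583, -0.0216,  0.5243],
       [-0.062 , -0.9606, -0.2711,  0.1022],
       [-0.0049,  0.2719, -0.9623,  0.2895],
       [ 0.    ,  0.    ,  0.    ,  1.    ]])}
latch_tab [([0.5211, 0.0357, 0.0692], 0.57)]
lid_handle [([0.5273, 0.0787, 0.0997], 0.86)]
case [([0.5252, 0.1477, -0.0001], 0.66)]
```

View pics/w1.png

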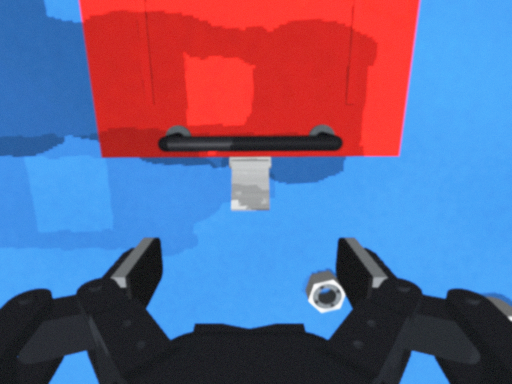

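The tab sits centred between the fingers, at pixels (250,185). I'll descend, pinch it and swing it out.

```bash
python3 - <<'E'
from h import *
ex=np.array([np.cos(np.radians(86.66)),np.sin(np.radians(86.66)),0])
p0=np.array([.5215,.0355,.054]); 
w=[(p0,rot(-3.4),-1,3),(p0,None,.6,4),]
t=np.r_[0.15:1.06:.15]
for th in t:
    f=np.radians(18.84)+th; w.append((p0+ex*(-.0975-.045*np.sin(f)+.112)+[0,0,.028+.045*np.cos(f)-.0705],None,1,1))
w.append((w[-1][0],None,1,1))
w.append((w[-1][0],None,-1,4)); w.append((w[-1][0]+[0,0,.12],None,-1,3))
for x in w: print(x[0])
plan(w)
E
```

```text
[0.5215 0.0355 0.054 ]
[0.5215 0.0355 0.054 ]
[0.5211 0.0293 0.0514]
[0.5208 0.0236 0.0479]
[0.5205 0.0184 0.0435]
[0.5202 0.014  0.0384]
[0.52   0.0104 0.0328]
[0.5199 0.0077 0.0266]
[0.5198 0.0059 0.0201]
[0.5198 0.0059 0.0201]
[0.5198 0.0059 0.0201]
[0.5198 0.0059 0.1401]
[[[0.003,0.0,0.128,0.0,0.0,0.0,-1],[0.005,-0.001,0.257,0.0,0.0,0.0,-1],[0.008,-0.001,0.385,0.0,0.0,-0.001,-1],[0.008,-0.001,0.385,0.0,0.0,-0.001,0.6],[0.008,-0.001,0.385,0.0,0.0,-0.001,0.6]]]
[[[0.0,0.0,0.0,0.0,0.0,0.0,0.6],[0.0,0.0,0.0,0.0,0.0,0.0,0.6],[-0.025,0.0,0.011,0.0,0.0,0.0,1],[-0.048,0.0,0.025,0.0,0.0,0.0,1],[-0.069,0.0,0.042,0.0,0.0,0.0,1]]]
[[[-0.017,0.0,0.021,0.0,0.0,0.0,1],[-0.032,0.0,0.043,0.0,0.0,0.0,1],[-0.043,0.0,0.068,0.0,0.0,0.0,1],[-0.05,0.0,0.094,0.0,0.0,0.0,1],[-0.05,0.0,0.094,0.0,0.0,0.0,1]]]
[[[0.0,0.0,0.0,0.0,0.0,0.0,-1],[0.0,0.0,0.0,0.0,0.0,0.0,-1],[0.0,0.0,0.0,0.0,0.0,0.0,-1],[0.0,0.0,0.0,0.0,0.0,0.0,-1],[0.0,0.0,-0.16,0.0,0.0,0.0,-1]]]
[[[0.0,0.0,-0.16,0.0,0.0,0.0,-1],[0.0,0.0,-0.32,0.0,0.0,0.0,-1]]]
```

>>> drive_tool --increments '[[[0.003,0,0.128,0,0,0,-1],[0.005,0,0.257,0,0,0,-1],[0.008,0,0.385,0,0,0,-1],[0.008,0,0.385,0,0,0,1],[0.008,0,0.385,0,0,0,1]]]'

```text
time_s: 3.58
tcp_pos: [0.5229, 0.0355, 0.0556]
tool_rot: [0.728, 0.686, 0.001, 0.001]
force: [-0.2, -0.3, 0.3]
width: 0.0515
grip_force: 0.0
```

>>> drive_tool --increments '[[[0,0,0,0,0,0,1],[0,0,0,0,0,0,1],[-0.025,0,0.011,0,0,0,1],[-0.048,0,0.025,0,0,0,1],[-0.069,0,0.042,0,0,0,1]]]'

```text
time_s: 4.2
tcp_pos: [0.5223, 0.0188, 0.0458]
tool_rot: [0.728, 0.685, 0.002, 0.001]
force: [-1.2, 4.4, 10.6]
width: 0.0284
grip_force: 58.4
```

>>> drive_tool --increments '[[[-0.017,0,0.021,0,0,0,1],[-0.032,0,0.043,0,0,0,1],[-0.043,0,0.068,0,0,0,1],[-0.05,0,0.094,0,0,0,1],[-0.05,0,0.094,0,0,0,1]]]'

```text
time_s: 4.82
tcp_pos: [0.5214, 0.005, 0.0217]
tool_rot: [0.728, 0.685, 0.001, 0.002]
force: [-0.1, -2.3, 7.9]
width: 0.0281
grip_force: 61.8
```

>>> drive_tool --increments '[[[0,0,0,0,0,0,-1],[0,0,0,0,0,0,-1],[0,0,0,0,0,0,-1],[0,0,0,0,0,0,-1],[0,0,-0.16,0,0,0,-1]]]'

```text
time_s: 5.45
tcp_pos: [0.5178, 0.0061, 0.0578]
tool_rot: [0.728, 0.685, -0.002, -0.003]
force: [-0.2, 0.2, -0.3]
width: 0.0853
grip_force: 0.0
```

>>> drive_tool --increments '[[[0,0,-0.16,0,0,0,-1],[0,0,-0.32,0,0,0,-1]]]'

```text
time_s: 5.7
tcp_pos: [0.5196, 0.0059, 0.1409]
tool_rot: [0.728, 0.685, -0.0, -0.0]
force: [0.3, 0.0, -0.8]
width: 0.0854
grip_force: 0.0
```

```bash
python3 - <<'E'
from h import *
st(); im=manip.capture('wrist'); cv2.imwrite('pics/w2.png',im[:,:,::-1])
for n in ["latch_tab","lid_handle"]: print(n,[(np.round(d["at"],4).tolist(),round(d["score"],2)) for d in manip.spot_point(n,'wrist')])
# handle grasp: bar at ~(.526,.0795,.102)
h=np.array([.5255,.0795,.0])
# approach, descend (bar at grasp point: tcp z .102-.019+.002)
s=plan([(h+[0,0,.17],rot(86.66),-.3,None),(h+[0,0,.086],None,-.3,3),(None,None,1,5)])
E
```

```text
t 5.7 tcp [0.5196 0.0059 0.1409] yaw -3.46 z [-0.0005  0.0002 -1.    ] F [ 0.3078  0.0186 -0.7847] w 0.0854 g 0.0 q [-0.1363  0.4244  1.6691  0.0001  1.0486 -0.076 ]
latch_tab [([0.5211, 0.0095, 0.0423], 0.65)]
lid_handle [([0.5227, 0.0751, 0.0986], 0.74)]
[[[0.03,0.0,-0.011,0.0,0.0,-0.1,-0.3],[0.059,0.0,-0.023,0.0,0.0,-0.2,-0.3],[0.089,0.0,-0.034,0.001,0.001,-0.3,-0.3],[0.118,0.0,-0.045,0.001,0.001,-0.401,-0.3],[0.148,0.0,-0.057,0.001,0.001,-0.501,-0.3]]]
[[[0.021,0.021,-0.011,0.0,0.0,-0.1,-0.3],[0.041,0.042,-0.022,0.0,0.001,-0.2,-0.3],[0.062,0.063,-0.033,0.001,0.001,-0.3,-0.3],[0.083,0.084,-0.045,0.001,0.001,-0.4,-0.3],[0.104,0.105,-0.056,0.001,0.001,-0.5,-0.3]]]
[[[0.0,0.0,0.112,0.0,0.0,0.0,-0.3],[0.0,0.0,0.224,0.0,0.0,0.0,-0.3],[0.0,0.0,0.336,0.0,0.0,0.0,-0.3],[0.0,0.0,0.336,0.0,0.0,0.0,1],[0.0,0.0,0.336,0.0,0.0,0.0,1]]]
[[[0.0,0.0,0.0,0.0,0.0,0.0,1],[0.0,0.0,0.0,0.0,0.0,0.0,1],[0.0,0.0,0.0,0.0,0.0,0.0,1]]]
```

>>> drive_tool --increments '[[[0.03,0,-0.011,0,0,-0.1,-0.3],[0.059,0,-0.023,0,0,-0.2,-0.3],[0.089,0,-0.034,0,0,-0.3,-0.3],[0.118,0,-0.045,0,0,-0.4,-0.3],[0.148,0,-0.057,0,0,-0.5,-0.3]]]'

```text
time_s: 6.48
tcp_pos: [0.5212, 0.043, 0.1525]
tool_rot: [0.408, 0.913, -0.0, -0.001]
force: [0.3, 0.3, 1.1]
width: 0.055
grip_force: 0.0
```

>>> drive_tool --increments '[[[0.021,0.021,-0.011,0,0,-0.1,-0.3],[0.041,0.042,-0.022,0,0,-0.2,-0.3],[0.062,0.063,-0.033,0,0,-0.3,-0.3],[0.083,0.084,-0.045,0,0,-0.4,-0.3],[0.104,0.105,-0.056,0,0,-0.5,-0.3]]]'

```text
time_s: 7.1
tcp_pos: [0.5237, 0.0798, 0.1664]
tool_rot: [0.028, 1.0, -0.0, -0.002]
force: [0.2, -1.1, 0.4]
width: 0.0554
grip_force: 0.0
```

>>> drive_tool --increments '[[[0,0,0.112,0,0,0,-0.3],[0,0,0.224,0,0,0,-0.3],[0,0,0.336,0,0,0,-0.3],[0,0,0.336,0,0,0,1],[0,0,0.336,0,0,0,1]]]'

```text
time_s: 7.72
tcp_pos: [0.5247, 0.0796, 0.0842]
tool_rot: [0.03, 1.0, 0.0, -0.0]
force: [0.3, 0.1, 1.1]
width: 0.0196
grip_force: 0.0
```

>>> drive_tool --increments '[[[0,0,0,0,0,0,1],[0,0,0,0,0,0,1]]]'

```text
time_s: 7.98
tcp_pos: [0.5251, 0.0795, 0.085]
tool_rot: [0.03, 1.0, -0.0, 0.001]
force: [-0.7, -0.7, 1.8]
width: 0.008
grip_force: 58.5
```

```bash
python3 - <<'E'
from h import *
st(); o=manip.get_obs(); p=o['tcp_pos'].copy()
a=np.radians(86.66); ex=np.array([np.cos(a),np.sin(a),0]); ey=np.array([-ex[1],ex[0],0])
def tip(th,tilt): # tcp when bar at angle th, tool tilted by tilt about case y
    bar0=p+[0,0,.019]; d=(-.155*np.cos(th)+.06*np.sin(th)+.155, .155*np.sin(th)+.06*np.cos(th)-.06)
    zt=np.array([0,0,-1.])*np.cos(tilt)+(-ex)*np.sin(tilt)
    return bar0+ex*d[0]+[0,0,d[1]]+zt*.019
w=[]
for th in np.r_[.1:1.45:.1]:
    ti=min(th,.6); w.append((tip(th,ti),rot(86.66,ey*ti),1,1))
print(w[-1][0]); plan(w)
E
```

```text
t 7.97 tcp [0.5251 0.0795 0.085 ] yaw 86.54 z [ 0.0019 -0.0001 -1.    ] F [-0.746  -0.7424  1.8483] w 0.008 g 58.5 q [ 0.0059  0.5148  1.6998 -0.0001  0.9251 -1.5044]
[0.5354 0.2562 0.1912]
[[[0.0,0.019,-0.061,0.064,0.001,-0.001,1],[0.0,0.045,-0.12,0.127,0.001,-0.001,1],[0.0,0.076,-0.176,0.191,0.001,-0.002,1],[0.0,0.113,-0.228,0.255,0.001,-0.002,1],[0.0,0.155,-0.277,0.318,0.001,-0.002,1]]]
[[[0.0,0.019,-0.061,0.064,0.0,0.0,1],[0.0,0.052,-0.119,0.064,0.0,0.0,1],[0.0,0.091,-0.173,0.064,0.0,0.0,1],[0.0,0.134,-0.223,0.064,0.0,0.0,1],[0.0,0.183,-0.268,0.064,0.0,0.0,1]]]
[[[0.0,0.049,-0.045,0.0,0.0,0.0,1],[0.0,0.101,-0.086,0.0,0.0,0.0,1],[0.0,0.158,-0.121,0.0,0.0,0.0,1],[0.0,0.218,-0.15,0.0,0.0,0.0,1]]]
```

>>> drive_tool --increments '[[[0,0.019,-0.061,0.064,0,0,1],[0,0.045,-0.12,0.127,0,0,1],[0,0.076,-0.176,0.191,0,0,1],[0,0.113,-0.228,0.255,0,0,1],[0,0.155,-0.277,0.318,0,0,1]]]'

```text
time_s: 8.6
tcp_pos: [0.5272, 0.1185, 0.1538]
tool_rot: [0.03, 0.968, -0.248, -0.007]
force: [2.0, -0.3, -8.7]
width: 0.0078
grip_force: 59.8
```

```bash
python3 -c "
from h import *
st()"
```

```text
t 8.6 tcp [0.5272 0.1185 0.1538] yaw 86.48 z [-0.0279 -0.4805 -0.8766] F [ 1.9979 -0.2514 -8.7037] w 0.0078 g 59.8 q [ 0.3376  0.585   1.4653 -0.4751  1.3287 -1.0005]
```

Tracks well; continue.

>>> drive_tool --increments '[[[0,0.019,-0.061,0.064,0,0,1],[0,0.052,-0.119,0.064,0,0,1],[0,0.091,-0.173,0.064,0,0,1],[0,0.134,-0.223,0.064,0,0,1],[0,0.183,-0.268,0.064,0,0,1]]]'

```text
time_s: 9.22
tcp_pos: [0.5312, 0.1892, 0.1915]
tool_rot: [0.03, 0.954, -0.297, -0.009]
force: [0.4, -8.0, -0.2]
width: 0.0078
grip_force: 58.5
```

>>> drive_tool --increments '[[[0,0.049,-0.045,0,0,0,1],[0,0.101,-0.086,0,0,0,1],[0,0.158,-0.121,0,0,0,1],[0,0.218,-0.15,0,0,0,1]]]'

```text
time_s: 9.72
tcp_pos: [0.5351, 0.2556, 0.1941]
tool_rot: [0.03, 0.955, -0.297, -0.008]
force: [-3.0, -3.5, 12.0]
width: 0.0078
grip_force: 58.5
```

```bash
python3 - <<'E'
from h import *
st(); o=manip.get_obs()
a=np.radians(86.66); ex=np.array([np.cos(a),np.sin(a),0]); ey=np.array([-ex[1],ex[0],0])
c=np.array([.530,.149,0]); bar=o['tcp_pos']-R.from_quat(o['tool_rot']).apply([0,0,.019])
d=bar-c; X,Z=d@ex-.085,d[2]-.042; print('bar rel hinge',X,Z,np.hypot(X,Z),'theta',np.pi-np.arctan2(Z,X)-np.arctan2(.06,.155))
E
```

```text
t 9.72 tcp [0.5351 0.2556 0.1941] yaw 86.33 z [-0.0331 -0.5657 -0.824 ] F [-3.0062 -3.5326 12.0226] w 0.0078 g 58.5 q [ 0.561   0.7337  1.1081 -0.482   1.6673 -0.9032]
bar rel hinge 0.032524645050577755 0.1677707515881445 0.170894346378448 theta 1.3929509601637995
```

>>> drive_tool --increments '[[[0,0.035,-0.011,0,0,0,1],[0,0.07,-0.022,0,0,0,1],[0,0.105,-0.033,0,0,0,1],[0,0.14,-0.044,0,0,0,1],[0,0.14,-0.044,0,0,0,1]]]'

```text
time_s: 10.35
tcp_pos: [0.5372, 0.2923, 0.1817]
tool_rot: [0.029, 0.955, -0.295, -0.008]
force: [-1.8, 3.6, 8.2]
width: 0.0078
grip_force: 61.6
```

>>> drive_tool --increments '[[[0,0,0,0,0,0,0.4],[0,0,0,0,0,0,0.4],[0,0,-0.12,0,0,0,0.4],[0,0,-0.24,0,0,0,0.4],[0,0,-0.4,0,0,0,0.4]]]'

```text
time_s: 10.98
tcp_pos: [0.5406, 0.3477, 0.2624]
tool_rot: [0.029, 0.955, -0.296, -0.01]
force: [0.8, -0.1, 0.5]
width: 0.0254
grip_force: 0.0
```

```bash
python3 - <<'E'
from h import *
st()
for c in ('scene','top'):
    im=manip.capture(c); cv2.imwrite(f'pics/{c}2.png',im[:,:,::-1])
    for n in ["lid_handle","latch_tab","die1"]: print(c,n,[(np.round(d["at"],4).tolist(),round(d["score"],2)) for d in manip.spot_point(n,c)])
# go above the case looking down, staying high
plan([((.535,.25,.33),None,-.4,2),((.533,.09,.30),rot(-3.34),-.4,None)])
E
```

```text
t 10.97 tcp [0.5406 0.3477 0.2624] yaw 86.56 z [-0.0359 -0.5642 -0.8248] F [ 0.7788 -0.1311  0.4869] w 0.0254 g 0.0 q [ 0.6595  0.8408  0.7115 -0.4782  1.9707 -0.9536]
scene lid_handle [([0.5337, 0.3005, 0.1985], 0.89)]
scene latch_tab [([0.5212, 0.0098, 0.039], 0.52)]
scene die1 [([0.693, -0.2763, 0.0104], 0.77), ([0.6671, -0.365, 0.0104], 0.71), ([0.537, -0.307, 0.0089], 0.66), ([0.6011, -0.1002, 0.0086], 0.6), ([0.6118, -0.2252, 0.0099], 0.59), ([0.5199, -0.1946, 0.0095], 0.5), ([0.4348, -0.2641, 0.0085], 0.5), ([0.6131, -0.3044, 0.0117], 0.48)]
top lid_handle [([0.5364, 0.2993, 0.1907], 0.6), ([0.6154, -0.3016, 0.0078], 0.38), ([0.5288, 0.1464, 0.0016], 0.24)]
top latch_tab [([0.5184, 0.0068, 0.0423], 0.71)]
top die1 [([0.6142, -0.2256, 0.0039], 0.73), ([0.4343, -0.2644, 0.0104], 0.55), ([0.5162, -0.1998, 0.0097], 0.51), ([0.6697, -0.3679, 0.0088], 0.51), ([0.5364, -0.3042, 0.0106], 0.5), ([0.6909, -0.2839, 0.0116], 0.46), ([0.6042, -0.0994, 0.0071], 0.44), ([0.6166, -0.3011, 0.0086], 0.43)]
[[[0.0,-0.238,-0.004,0.0,0.0,0.0,-0.4],[-0.001,-0.476,-0.007,0.0,0.0,0.0,-0.4],[-0.004,-0.522,0.039,-0.03,0.03,0.097,-0.4],[-0.007,-0.568,0.085,-0.06,0.06,0.193,-0.4],[-0.01,-0.614,0.131,-0.09,0.09,0.29,-0.4]]]
[[[-0.03,-0.044,0.037,-0.031,0.03,0.096,-0.4],[-0.06,-0.088,0.074,-0.061,0.059,0.193,-0.4],[-0.09,-0.132,0.111,-0.091,0.089,0.289,-0.4],[-0.121,-0.177,0.148,-0.121,0.119,0.386,-0.4],[-0.151,-0.221,0.186,-0.151,0.149,0.482,-0.4]]]
[[[-0.06,-0.015,0.018,-0.03,0.03,0.097,-0.4],[-0.121,-0.03,0.037,-0.06,0.06,0.193,-0.4]]]
```

View pics/scene2.png

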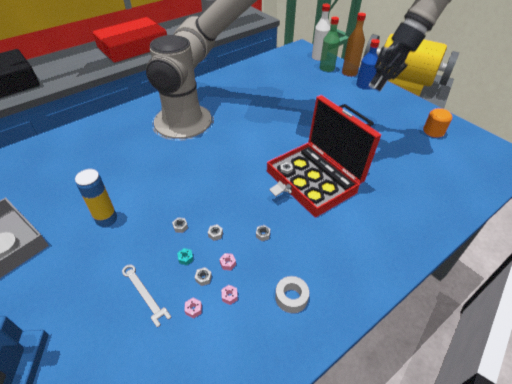

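The scene view shows the lid open, with one stored die at (287,168), which is pocket 2. The other five pockets show yellow and are free. Next I'll look down into the case.

```bash
python3 - <<'E'
from h import *
plan([((.535,.25,.33),None,-.4,2),((.533,.14,.25),rot(-3.34),-.4,None)])
E
```

```text
[[[0.0,-0.238,-0.004,0.0,0.0,0.0,-0.4],[-0.001,-0.476,-0.007,0.0,0.0,0.0,-0.4],[-0.003,-0.494,0.044,-0.03,0.03,0.097,-0.4],[-0.005,-0.513,0.095,-0.06,0.06,0.193,-0.4],[-0.007,-0.531,0.146,-0.09,0.09,0.29,-0.4]]]
[[[-0.018,-0.02,0.047,-0.031,0.03,0.096,-0.4],[-0.036,-0.041,0.094,-0.061,0.059,0.193,-0.4],[-0.054,-0.062,0.141,-0.091,0.089,0.289,-0.4],[-0.072,-0.082,0.188,-0.121,0.119,0.386,-0.4],[-0.09,-0.103,0.236,-0.151,0.149,0.482,-0.4]]]
[[[-0.039,-0.008,0.036,-0.03,0.03,0.097,-0.4],[-0.079,-0.015,0.072,-0.06,0.06,0.193,-0.4]]]
```

>>> drive_tool --increments '[[[0,-0.238,-0.004,0,0,0,-0.4],[-0.001,-0.476,-0.007,0,0,0,-0.4],[-0.003,-0.494,0.044,-0.03,0.03,0.097,-0.4],[-0.005,-0.513,0.095,-0.06,0.06,0.193,-0.4],[-0.007,-0.531,0.146,-0.09,0.09,0.29,-0.4]]]'

```text
time_s: 12.0
tcp_pos: [0.5344, 0.2168, 0.3063]
tool_rot: [0.267, 0.938, -0.219, -0.007]
force: [-0.4, 0.4, -0.3]
width: 0.0599
grip_force: 0.0
```

>>> drive_tool --increments '[[[-0.018,-0.02,0.047,-0.031,0.03,0.096,-0.4],[-0.036,-0.041,0.094,-0.061,0.059,0.193,-0.4],[-0.054,-0.062,0.141,-0.091,0.089,0.289,-0.4],[-0.072,-0.082,0.188,-0.121,0.119,0.386,-0.4],[-0.09,-0.103,0.236,-0.151,0.149,0.482,-0.4]]]'

```text
time_s: 12.62
tcp_pos: [0.5333, 0.1617, 0.266]
tool_rot: [0.616, 0.785, -0.065, -0.002]
force: [-0.3, -0.9, -0.4]
width: 0.0595
grip_force: 0.0
```

>>> drive_tool --increments '[[[-0.039,-0.008,0.036,-0.03,0.03,0.097,-0.4],[-0.079,-0.015,0.072,-0.06,0.06,0.193,-0.4],[-0.079,-0.015,0.072,-0.06,0.06,0.193,-0.4]]]'

```text
time_s: 13.0
tcp_pos: [0.5323, 0.1394, 0.2503]
tool_rot: [0.728, 0.686, 0.0, -0.001]
force: [0.6, 0.1, -0.7]
width: 0.06
grip_force: 0.0
```

```bash
python3 - <<'E'
from h import *
st(); i=manip.camera_info('wrist'); im=manip.capture('wrist'); cv2.imwrite('pics/w3.png',im[:,:,::-1])
import json; np.save('w3cam.npy',i,allow_pickle=True)
loc={0:(-47,-66),1:(-47,0),2:(-47,66),3:(9,-66),4:(9,0),5:(9,66)}
A=[];Bp=[]
for k in range(6):
    d=manip.spot_point(f'pocket{k}','wrist'); print(k,[(np.round(x["at"],4).tolist(),round(x["score"],2)) for x in d[:6]])
print('die',[(np.round(x["at"],4).tolist(),round(x["score"],2)) for x in manip.spot_point('stored1','wrist')])
# yellow blobs -> world at z=.022 (floor)
hsv=cv2.cvtColor(im,cv2.COLOR_RGB2HSV); m=cv2.inRange(hsv,(22,120,90),(35,255,255))
n,l,s,c=cv2.connectedComponentsWithStats(m)
for k in range(1,n):
    if s[k,4]>100: print(s[k],c[k],pix2world('wrist',c[k],.022,i))
E
```

```text
t 13.0 tcp [0.5323 0.1394 0.2503] yaw -3.37 z [-0.0006  0.0012 -1.    ] F [ 0.5514  0.1091 -0.6788] w 0.06 g 0.0 q [0.116  0.3749 1.4211 0.0013 1.346  0.1746]
0 [([0.5947, 0.0994, 0.0216], 0.98), ([0.5943, 0.1543, 0.0212], 0.94), ([0.4606, 0.1084, 0.0222], 0.9), ([0.5262, 0.0997, 0.0185], 0.85), ([0.5336, 0.1596, 0.0266], 0.71), ([0.4662, 0.1633, 0.0211], 0.67)]
1 [([0.5947, 0.0994, 0.0216], 0.98), ([0.5943, 0.1543, 0.0212], 0.94), ([0.4606, 0.1084, 0.0222], 0.9), ([0.5262, 0.0997, 0.0185], 0.85), ([0.5336, 0.1596, 0.0266], 0.71), ([0.4662, 0.1633, 0.0211], 0.67)]
2 [([0.5947, 0.0994, 0.0216], 0.98), ([0.5943, 0.1543, 0.0212], 0.94), ([0.4606, 0.1084, 0.0222], 0.9), ([0.5262, 0.0997, 0.0185], 0.85), ([0.5336, 0.1596, 0.0266], 0.71), ([0.4662, 0.1633, 0.0211], 0.67)]
3 [([0.5947, 0.0994, 0.0216], 0.98), ([0.5943, 0.1543, 0.0212], 0.94), ([0.4606, 0.1084, 0.0222], 0.9), ([0.5262, 0.0997, 0.0185], 0.85), ([0.5336, 0.1596, 0.0266], 0.71), ([0.4662, 0.1633, 0.0211], 0.67)]
4 [([0.5947, 0.0994, 0.0216], 0.98), ([0.5943, 0.1543, 0.0212], 0.94), ([0.4606, 0.1084, 0.0222], 0.9), ([0.5262, 0.0997, 0.0185], 0.85), ([0.5336, 0.1596, 0.0266], 0.71), ([0.4662, 0.1633, 0.0211], 0.67)]
5 [([0.5947, 0.0994, 0.0216], 0.98), ([0.5943, 0.1543, 0.0212], 0.94), ([0.4606, 0.1084, 0.0222], 0.9), ([0.5262, 0.0997, 0.0185], 0.85), ([0.5336, 0.1596, 0.0266], 0.71), ([0.4662, 0.1633, 0.0211], 0.67)]
die [([0.4654, 0.1038, 0.0367], 0.94)]
[178 132  32  36 852] [193.6491 149.6092] [[0.4629 0.1623 0.022 ]]
[230 132  33  36 861] [246.4262 149.1974] [[0.5298 0.1588 0.022 ]]
[283 132  33  36 866] [299.0023 149.4076] [[0.5964 0.1546 0.022 ]]
[283 177  30  32 534] [297.9644 193.4082] [[0.5943 0.0964 0.022 ]]
[232 178  31  31 357] [247.     194.4846] [[0.5269 0.099  0.022 ]]
```

View pics/w3.png

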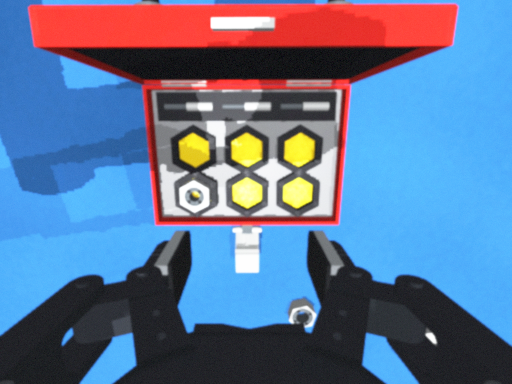

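Pocket 2 holds the stored die, seen at (195,196). The yellow floors of the other five are free, and both image cues agree on the case pose: centre (0.5295, 0.1504), yaw 86.7°. Next I'll view all the dies from above.

```bash
cat >> h.py <<'E'
from scipy.optimize import minimize
CY=86.7; CC=np.array([.5295,.1504,0]); EX=np.array([np.cos(np.radians(CY)),np.sin(np.radians(CY)),0]); EY=np.array([-EX[1],EX[0],0])
LOC={0:(-47,-66),1:(-47,0),2:(-47,66),3:(9,-66),4:(9,0),5:(9,66)}
def pocket(k): return CC+EX*LOC[k][0]/1e3+EY*LOC[k][1]/1e3
def proj(i,P):
    T=np.linalg.inv(i['world_from_camera']); q=P@T[:3,:3].T+T[:3,3]
    return np.c_[q[:,0]/q[:,2]*i['fx']+i['cx'],q[:,1]/q[:,2]*i['fy']+i['cy']]
def prism(x,y,th,z0):
    a=np.radians(th)+np.arange(6)*np.pi/3; r=.018/np.cos(np.pi/6)
    xy=np.c_[x+r*np.cos(a),y+r*np.sin(a)]
    return np.r_[np.c_[xy,np.full(6,z0)],np.c_[xy,np.full(6,z0+.02)]]
def fitdie(mask,i,x0,y0,z0=0.):
    S=4; K=cv2.resize(mask.astype(np.float32),None,fx=S,fy=S,interpolation=cv2.INTER_LINEAR)
    def cost(p):
        h=cv2.convexHull((proj(i,prism(p[0]/1e3,p[1]/1e3,p[2],z0))*S+(S-1)/2).astype(np.float32))
        m=np.zeros(K.shape,np.uint8); cv2.fillConvexPoly(m,np.round(h*16).astype(np.int32),1,shift=4)
        return float(np.abs(m-K).sum()/m.sum())
    best=min((minimize(cost,[x0*1e3,y0*1e3,t],method='Nelder-Mead',options=dict(initial_simplex=[[x0*1e3,y0*1e3,t],[x0*1e3+3,y0*1e3,t],[x0*1e3,y0*1e3+3,t],[x0*1e3,y0*1e3,t+10]],xatol=.05,fatol=1e-4)) for t in (0,20,40)),key=lambda r:r.fun)
    x,y,t=best.x; return x/1e3,y/1e3,(t+30+30)%60-30,best.fun   # flats direction (deg, mod 60)
def finddies(cam='wrist'):
    i=manip.camera_info(cam); im=manip.capture(cam); hsv=cv2.cvtColor(im,cv2.COLOR_RGB2HSV); out=[]
    for d in manip.trace('die1',cam):
        k=d['pixels'].astype(np.uint8); v,u=np.where(k)
        if len(v)<60: continue
        c,_=cv2.findContours(k,cv2.RETR_EXTERNAL,cv2.CHAIN_APPROX_NONE); f=np.zeros_like(k); cv2.drawContours(f,c,-1,1,-1)
        px=hsv[k>0]; pink=np.mean((px[:,1]>60)&((px[:,0]<12)|(px[:,0]>140))); tq=np.mean((px[:,1]>110)&(px[:,0]>78)&(px[:,0]<98))
        w=pix2world(cam,[[u.mean(),v.mean()]],.01,i)[0]
        out.append((*np.round(fitdie(f,i,w[0],w[1]),4).tolist(),'score',round(d['score'],2),'pink/tq',round(pink,2),round(tq,2),'uv',int(u.mean()),int(v.mean())))
        print(out[-1])
    return im,out
E
python3 - <<'E'
from h import *
plan([((.53,.06,.22),None,-.4,None),((.53,-.26,.20),None,-.4,None)],step=.06)
E
```

```text
[[[-0.163,0.002,0.061,0.0,0.0,0.0,-0.4],[-0.326,0.004,0.123,0.0,0.0,0.0,-0.4],[-0.54,0.016,0.136,0.0,0.0,0.0,-0.4],[-0.753,0.027,0.149,0.0,0.0,0.0,-0.4],[-0.966,0.039,0.162,0.0,0.0,0.0,-0.4]]]
[[[-0.213,0.012,0.013,0.0,0.0,0.0,-0.4],[-0.426,0.024,0.026,0.0,0.0,0.0,-0.4],[-0.639,0.036,0.039,0.0,0.0,0.0,-0.4]]]
```

>>> drive_tool --increments '[[[-0.163,0.002,0.061,0,0,0,-0.4],[-0.326,0.004,0.123,0,0,0,-0.4],[-0.54,0.016,0.136,0,0,0,-0.4],[-0.753,0.027,0.149,0,0,0,-0.4],[-0.966,0.039,0.162,0,0,0,-0.4]]]'

```text
time_s: 14.02
tcp_pos: [0.5295, -0.102, 0.2099]
tool_rot: [0.727, 0.687, 0.001, -0.0]
force: [-0.1, -0.2, -0.3]
width: 0.0597
grip_force: 0.0
```

>>> drive_tool --increments '[[[-0.213,0.012,0.013,0,0,0,-0.4],[-0.426,0.024,0.026,0,0,0,-0.4],[-0.639,0.036,0.039,0,0,0,-0.4],[-0.639,0.036,0.039,0,0,0,-0.4]]]'

```text
time_s: 14.52
tcp_pos: [0.529, -0.264, 0.199]
tool_rot: [0.728, 0.685, 0.001, -0.0]
force: [-0.1, 0.9, 0.2]
width: 0.0598
grip_force: 0.0
```

```bash
python3 - <<'E'
from h import *
st(); im,o=finddies(); cv2.imwrite('pics/w4.png',im[:,:,::-1])
E
```

```text
t 14.53 tcp [ 0.529 -0.264  0.199] yaw -3.48 z [ 0.0007  0.0014 -1.    ] F [-0.108   0.8823  0.2274] w 0.0598 g 0.0 q [-0.5933  0.4887  1.3843  0.0016  1.2689 -0.5331]
(0.6015, -0.3243, -17.7824, 0.0987, 'score', 0.86, 'pink/tq', np.float64(0.0), np.float64(0.0), 'uv', 312, 215)
(0.5332, -0.305, 4.5004, 0.0582, 'score', 0.8, 'pink/tq', np.float64(0.0), np.float64(0.96), 'uv', 254, 204)
(0.5165, -0.2002, -17.8211, 0.0468, 'score', 0.79, 'pink/tq', np.float64(0.0), np.float64(0.0), 'uv', 233, 114)
(0.6135, -0.2272, 15.8256, 0.0412, 'score', 0.73, 'pink/tq', np.float64(0.94), np.float64(0.0), 'uv', 323, 133)
(0.598, -0.0975, -16.5769, 0.2525, 'score', 0.7, 'pink/tq', np.float64(0.0), np.float64(0.0), 'uv', 307, 12)
(0.6664, -0.3628, -4.6839, 0.0497, 'score', 0.67, 'pink/tq', np.float64(0.44), np.float64(0.0), 'uv', 364, 242)
(0.4348, -0.263, 17.7495, 0.055, 'score', 0.64, 'pink/tq', np.float64(0.0), np.float64(0.0), 'uv', 167, 174)
```

View pics/w4.png

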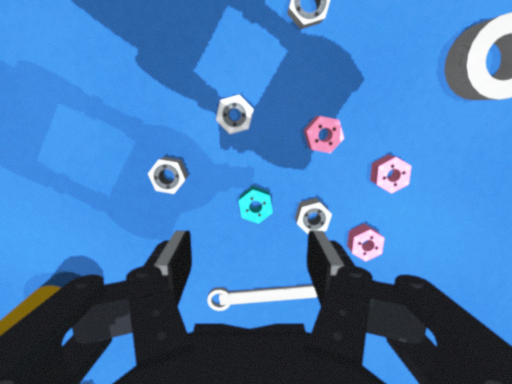

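Die D has been knocked to about (0.60, -0.324), at pixel (312,215). B at (233,114) and C at (167,174) are steel and clear. Picking B first.

```bash
python3 - <<'E'
from h import *
b=np.array([.5165,-.2002,0])
s=plan([(b+[0,0,.08],rot(-17.8),-.2,None),(b+[0,0,.010],None,-.2,2),(None,None,-.2,1),(None,None,1,4),(b+[0,0,.10],None,1,3)])
k=pocket(1); print(k)
print('transfer'); plan([(np.r_[k[:2],.10],rot(-3.3),1,None),(np.r_[k[:2],.050],None,1,2),(None,None,1,1)],start=s)
E
```

```text
[[[0.079,-0.022,0.16,0.0,-0.001,0.054,-0.2],[0.158,-0.044,0.319,0.0,-0.001,0.107,-0.2],[0.236,-0.065,0.479,0.0,-0.002,0.161,-0.2],[0.236,-0.065,0.619,0.0,-0.002,0.161,-0.2],[0.236,-0.066,0.759,0.0,-0.002,0.161,-0.2]]]
[[[0.0,0.001,0.0,0.0,0.0,0.0,-0.2],[0.0,0.001,0.0,0.0,0.0,0.0,1],[0.0,0.001,0.0,0.0,0.0,0.0,1],[0.0,0.001,0.0,0.0,0.0,0.0,1],[0.0,0.001,0.0,0.0,0.0,0.0,1]]]
[[[0.0,0.0,-0.12,0.0,0.0,0.0,1],[0.0,0.0,-0.24,0.0,0.0,0.0,1],[0.0,0.0,-0.36,0.0,0.0,0.0,1]]]
[0.5268 0.1035 0.    ]
transfer
[[[0.167,-0.047,0.0,0.0,0.0,-0.023,1],[0.334,-0.095,0.0,0.0,0.0,-0.046,1],[0.501,-0.142,0.0,0.0,0.0,-0.069,1],[0.668,-0.19,-0.001,0.0,0.0,-0.092,1],[0.835,-0.237,-0.001,0.0,0.0,-0.115,1]]]
[[[0.173,-0.017,0.0,0.0,0.0,-0.023,1],[0.346,-0.034,0.0,0.0,0.0,-0.046,1],[0.346,-0.034,0.1,0.0,0.0,-0.046,1],[0.346,-0.034,0.2,0.0,0.0,-0.046,1],[0.346,-0.034,0.2,0.0,0.0,-0.046,1]]]
```

>>> drive_tool --increments '[[[0.079,-0.022,0.16,0,-0.001,0.054,-0.2],[0.158,-0.044,0.319,0,-0.001,0.107,-0.2],[0.236,-0.065,0.479,0,-0.002,0.161,-0.2],[0.236,-0.065,0.619,0,-0.002,0.161,-0.2],[0.236,-0.066,0.759,0,-0.002,0.161,-0.2]]]'

```text
time_s: 15.25
tcp_pos: [0.5171, -0.1983, 0.0098]
tool_rot: [0.807, 0.591, 0.0, 0.001]
force: [-0.3, -0.3, 0.2]
width: 0.0513
grip_force: 0.0
```

>>> drive_tool --increments '[[[0,0,0,0,0,0,-0.2],[0,0,0,0,0,0,1],[0,0,0,0,0,0,1],[0,0,0,0,0,0,1],[0,0,0,0,0,0,1]]]'

```text
time_s: 15.88
tcp_pos: [0.5176, -0.2007, 0.0119]
tool_rot: [0.808, 0.589, 0.001, 0.002]
force: [0.5, 2.7, 6.9]
width: 0.0339
grip_force: 60.5
```

>>> drive_tool --increments '[[[0,0,-0.12,0,0,0,1],[0,0,-0.24,0,0,0,1],[0,0,-0.36,0,0,0,1],[0,0,-0.36,0,0,0,1]]]'

```text
time_s: 16.38
tcp_pos: [0.5178, -0.2012, 0.1028]
tool_rot: [0.808, 0.589, 0.001, 0.003]
force: [0.4, 0.0, -1.9]
width: 0.0337
grip_force: 60.1
```

```bash
python3 - <<'E'
from h import *
st(); k=pocket(1)
plan([(np.r_[k[:2],.10],rot(-3.3),1,None),(np.r_[k[:2],.050],None,1,2),(None,None,1,1)])
E
```

```text
t 16.38 tcp [ 0.5178 -0.2012  0.1028] yaw -17.76 z [ 0.0058 -0.0041 -1.    ] F [ 0.4251  0.0045 -1.9176] w 0.0337 g 60.1 q [-0.5081  0.5257  1.6169 -0.0009  0.992  -0.1977]
[[[0.167,-0.048,0.001,0.001,0.0,-0.023,1],[0.335,-0.096,0.002,0.001,0.001,-0.046,1],[0.502,-0.145,0.003,0.002,0.001,-0.069,1],[0.67,-0.193,0.004,0.002,0.001,-0.092,1],[0.837,-0.241,0.004,0.003,0.001,-0.115,1]]]
[[[0.173,-0.018,0.002,0.0,0.001,-0.023,1],[0.347,-0.035,0.003,0.001,0.001,-0.046,1],[0.347,-0.035,0.103,0.001,0.001,-0.046,1],[0.347,-0.035,0.203,0.001,0.001,-0.046,1],[0.347,-0.035,0.203,0.001,0.001,-0.046,1]]]
```

>>> drive_tool --increments '[[[0.167,-0.048,0.001,0.001,0,-0.023,1],[0.335,-0.096,0.002,0.001,0.001,-0.046,1],[0.502,-0.145,0.003,0.002,0.001,-0.069,1],[0.67,-0.193,0.004,0.002,0.001,-0.092,1],[0.837,-0.241,0.004,0.003,0.001,-0.115,1]]]'

```text
time_s: 17.0
tcp_pos: [0.5221, 0.0186, 0.0978]
tool_rot: [0.751, 0.66, -0.001, -0.002]
force: [0.4, -0.6, -1.5]
width: 0.034
grip_force: 60.1
```

>>> drive_tool --increments '[[[0.173,-0.018,0.002,0,0.001,-0.023,1],[0.347,-0.035,0.003,0.001,0.001,-0.046,1],[0.347,-0.035,0.103,0.001,0.001,-0.046,1],[0.347,-0.035,0.203,0.001,0.001,-0.046,1],[0.347,-0.035,0.203,0.001,0.001,-0.046,1]]]'

```text
time_s: 17.62
tcp_pos: [0.5234, 0.1045, 0.046]
tool_rot: [0.727, 0.687, -0.003, -0.004]
force: [-0.2, 0.3, -1.3]
width: 0.034
grip_force: 60.1
```

```bash
python3 - <<'E'
from h import *
st(); i=manip.camera_info('wrist'); im=manip.capture('wrist'); cv2.imwrite('pics/w5.png',im[:,:,::-1])
print([(np.round(x["at"],4).tolist(),round(x["score"],2)) for x in manip.spot_point('die1','wrist')], pocket(1))
E
```

```text
t 17.62 tcp [0.5234 0.1045 0.046 ] yaw -3.25 z [-0.0098  0.0026 -0.9999] F [-0.226   0.3182 -1.3392] w 0.034 g 60.1 q [0.0516 0.5811 1.7148 0.0041 0.8554 0.1056]
[([0.5242, 0.1019, 0.0456], 0.57)] [0.5268 0.1035 0.    ]
```

View pics/w5.png

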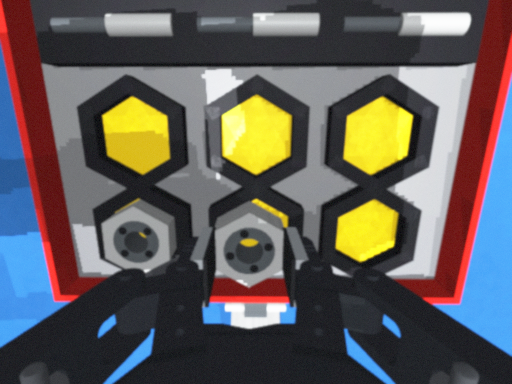

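The held die, at (250,243), is about 3 mm toward -x of pocket 1, which agrees with the TCP reading. I'll correct that and press down.

```bash
python3 - <<'E'
from h import *
st(); k=pocket(1)
s=plan([(np.r_[k[:2],.046],rot(-3.3),1,2)])
E
```

```text
t 17.73 tcp [0.525  0.1043 0.0481] yaw -3.28 z [-0.0058  0.0028 -1.    ] F [-0.3266 -0.123  -1.2213] w 0.0339 g 60.1 q [0.0511 0.5782 1.7125 0.0041 0.8566 0.1057]
[[[-0.002,0.004,0.004,-0.002,-0.001,0.0,1],[-0.003,0.007,0.008,-0.004,-0.002,0.0,1]]]
```

>>> drive_tool --increments '[[[-0.004,0.006,0.004,-0.002,-0.001,0,1],[-0.004,0.006,0.004,-0.002,-0.001,0,1],[-0.004,0.006,0.016,-0.002,-0.001,0,1],[-0.004,0.006,0.028,-0.002,-0.001,0,1],[-0.004,0.006,0.028,-0.002,-0.001,0,1]]]'

```text
time_s: 18.35
tcp_pos: [0.5264, 0.1035, 0.041]
tool_rot: [0.727, 0.687, -0.0, -0.001]
force: [-0.2, -0.2, -1.9]
width: 0.034
grip_force: 60.1
```

```bash
python3 -c "
from h import *
st()"
```

```text
t 18.35 tcp [0.5264 0.1035 0.041 ] yaw -3.26 z [-0.0024  0.0012 -1.    ] F [-0.2029 -0.1847 -1.8923] w 0.034 g 60.1 q [0.0505 0.5895 1.7169 0.0017 0.8375 0.1062]
```

>>> drive_tool --increments '[[[0,0.001,0.008,0,0,0,1],[0,0.001,0.016,0,0,0,1],[0,0.001,0.024,0,0,0,1],[0,0.001,0.028,0,0,0,1],[0,0.001,0.028,0,0,0,1]]]'

```text
time_s: 18.98
tcp_pos: [0.5268, 0.1035, 0.0342]
tool_rot: [0.727, 0.687, -0.0, -0.001]
force: [0.3, 0.2, -1.4]
width: 0.0339
grip_force: 60.1
```

>>> drive_tool --increments '[[[0,0,0.004,0,0,0,1],[0,0,0.008,0,0,0,1],[0,0,0.008,0,0,0,1]]]'

```text
time_s: 19.35
tcp_pos: [0.527, 0.1035, 0.0338]
tool_rot: [0.727, 0.687, 0.0, -0.001]
force: [-4.7, -0.9, 12.3]
width: 0.0338
grip_force: 61.6
```

>>> drive_tool --increments '[[[0,0,0,0,0,0,-0.1],[0,0,0,0,0,0,-0.1],[0,0,-0.08,0,0,0,-0.1],[0,0,-0.24,0,0,0,-0.1],[0,0,-0.44,0,0,0,-0.1]]]'

```text
time_s: 19.98
tcp_pos: [0.5264, 0.1033, 0.1424]
tool_rot: [0.727, 0.687, -0.001, -0.002]
force: [1.6, 0.3, 0.9]
width: 0.047
grip_force: 0.0
```

```bash
python3 - <<'E'
from h import *
st(); im=manip.capture('wrist'); cv2.imwrite('pics/w6.png',im[:,:,::-1])
for d in manip.spot_point('die1','wrist'): print(np.round(d["at"],4).tolist(),round(d["score"],2))
i=manip.camera_info('wrist')
for d in manip.trace('die1','wrist'):
    k=d['pixels'].astype(np.uint8); v,u=np.where(k)
    if len(v)<100: continue
    c,_=cv2.findContours(k,cv2.RETR_EXTERNAL,cv2.CHAIN_APPROX_NONE); f=np.zeros_like(k); cv2.drawContours(f,c,-1,1,-1)
    w=pix2world('wrist',[[u.mean(),v.mean()]],.037,i)[0]
    print(int(u.mean()),int(v.mean()),fitdie(f,i,w[0],w[1],.022),fitdie(f,i,w[0],w[1],.032)[3])
print(pocket(1),pocket(2))
E
```

```text
t 19.98 tcp [0.5264 0.1033 0.1424] yaw -3.27 z [-0.0044  0.001  -1.    ] F [1.5853 0.2948 0.8859] w 0.047 g 0.0 q [0.0501 0.4519 1.6174 0.0014 1.0766 0.1064]
[0.5268, 0.1034, 0.0326] 0.78
249 189 (np.float64(0.5314012100077741), np.float64(0.10142773056046553), np.float64(-3.2923873486348185), np.float64(0.048640695627825116)) 0.0952833728643961
251 112 (np.float64(0.3898186027294528), np.float64(0.24097620338223413), np.float64(-26.003420960543394), np.float64(25.164722115671484)) 26.559827192854716
249 268 (np.float64(0.5270769221762004), np.float64(0.02098600988323504), np.float64(12.373315470125462), np.float64(0.5308201806842937)) 0.48316516457680253
[0.5268 0.1035 0.    ] [0.4609 0.1073 0.    ]
```

View pics/w6.png

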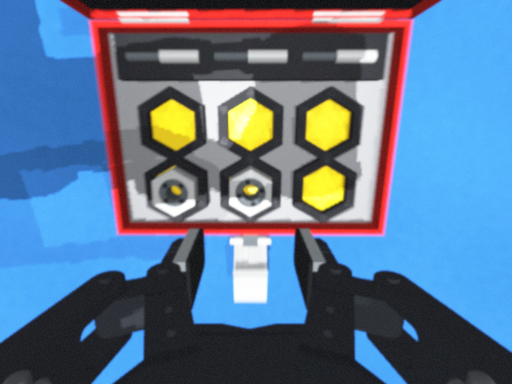

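Die B sits home at (250,190), looking just like the stored die at (175,190). Next is die A.

```bash
python3 - <<'E'
from h import *
plan([((.60,-.165,.14),rot(-3.3),-.2,None),(None,None,-.2,2)],step=.06)
E
```

```text
[[[-0.211,0.069,0.004,0.001,0.0,0.0,-0.2],[-0.422,0.138,0.008,0.001,0.0,0.0,-0.2],[-0.634,0.207,0.011,0.002,-0.001,0.0,-0.2],[-0.845,0.276,0.015,0.002,-0.001,0.0,-0.2],[-1.056,0.345,0.019,0.003,-0.001,0.001,-0.2]]]
[[[0.0,0.0,0.0,0.0,0.0,0.0,-0.2],[0.0,0.0,0.0,0.0,0.0,0.0,-0.2]]]
```

>>> drive_tool --increments '[[[-0.2,0.066,0.004,0,0,0,-0.2],[-0.4,0.132,0.008,0,0,0,-0.2],[-0.6,0.198,0.011,0,0,0,-0.2],[-0.8,0.264,0.015,0,0,0,-0.2],[-1.0,0.328,0.019,0,0,0,-0.2]]]'

```text
time_s: 20.75
tcp_pos: [0.5943, -0.1524, 0.1354]
tool_rot: [0.727, 0.687, -0.001, -0.002]
force: [0.5, 0.8, -0.1]
width: 0.0513
grip_force: 0.0
```

>>> drive_tool --increments '[[[-0.056,0.017,0,0,0,0,-0.2],[-0.056,0.017,0,0,0,0,-0.2],[-0.056,0.017,0,0,0,0,-0.2]]]'

```text
time_s: 21.12
tcp_pos: [0.5977, -0.1635, 0.1366]
tool_rot: [0.727, 0.687, -0.0, -0.002]
force: [0.1, 0.0, 0.8]
width: 0.051
grip_force: 0.0
```

```bash
python3 - <<'E'
from h import *
st(); im,o=finddies(); cv2.imwrite('pics/w7.png',im[:,:,::-1])
b=min(o,key=lambda d:np.hypot(d[0]-.6,d[1]+.1)); x=np.array([b[0],b[1],0]); y=b[2]
s=plan([(x+[0,0,.08],rot(y),-.2,None),(x+[0,0,.010],None,-.2,2),(None,None,-.2,1),(None,None,1,4),(x+[0,0,.10],None,1,3)])
k=pocket(0); print('transfer',k); plan([(np.r_[k[:2],.10],rot(-3.3),1,None),(np.r_[k[:2],.050],None,1,2),(None,None,1,2)],start=s)
E
```

```text
t 21.12 tcp [ 0.5977 -0.1635  0.1366] yaw -3.19 z [-0.003   0.0022 -1.    ] F [0.1074 0.0241 0.7651] w 0.051 g 0.0 q [-0.3911  0.5977  1.3751  0.0009  1.1725 -0.3357]
(0.6129, -0.2276, 17.7352, 0.0403, 'score', 0.87, 'pink/tq', np.float64(0.29), np.float64(0.0), 'uv', 268, 244)
(0.5388, -0.3013, -20.6333, 0.3977, 'score', 0.77, 'pink/tq', np.float64(0.0), np.float64(0.97), 'uv', 201, 308)
(0.6006, -0.3171, -9.5162, 0.5396, 'score', 0.76, 'pink/tq', np.float64(0.0), np.float64(0.0), 'uv', 259, 316)
(0.4405, -0.2555, 12.3175, 0.7681, 'score', 0.72, 'pink/tq', np.float64(0.0), np.float64(0.0), 'uv', 105, 270)
(0.5978, -0.0986, -17.6184, 0.0318, 'score', 0.64, 'pink/tq', np.float64(0.0), np.float64(0.0), 'uv', 245, 113)
[[[0.129,-0.007,0.114,-0.001,0.0,0.08,-0.2],[0.259,-0.014,0.229,-0.002,-0.001,0.161,-0.2],[0.258,-0.014,0.369,-0.002,-0.001,0.161,-0.2],[0.258,-0.014,0.509,-0.002,-0.001,0.161,-0.2],[0.258,-0.014,0.509,-0.002,-0.001,0.161,-0.2]]]
[[[0.0,0.0,0.0,0.0,0.0,0.0,1],[0.0,0.0,0.0,0.0,0.0,0.0,1],[0.0,0.0,0.0,0.0,0.0,0.0,1],[0.0,0.0,0.0,0.0,0.0,0.0,1],[0.0,0.0,-0.12,0.0,0.0,0.0,1]]]
[[[0.0,0.0,-0.12,0.0,0.0,0.0,1],[0.0,0.0,-0.24,0.0,0.0,0.0,1]]]
transfer [0.5927 0.0997 0.    ]
[[[0.187,-0.065,0.0,0.0,0.0,-0.04,1],[0.375,-0.13,0.0,0.0,0.0,-0.08,1],[0.562,-0.195,-0.001,0.0,0.0,-0.12,1],[0.75,-0.259,-0.001,0.0,0.0,-0.159,1],[0.75,-0.26,0.099,0.0,0.0,-0.159,1]]]
[[[0.0,0.0,0.1,0.0,0.0,0.0,1],[0.0,0.0,0.1,0.0,0.0,0.0,1],[0.0,0.0,0.1,0.0,0.0,0.0,1]]]
```

>>> drive_tool --increments '[[[0.129,-0.007,0.114,-0.001,0,0.08,-0.2],[0.259,-0.014,0.229,-0.002,-0.001,0.161,-0.2],[0.258,-0.014,0.369,-0.002,-0.001,0.161,-0.2],[0.258,-0.014,0.505,-0.002,-0.001,0.161,-0.2],[0.258,-0.014,0.505,-0.002,-0.001,0.161,-0.2]]]'

```text
time_s: 21.85
tcp_pos: [0.5962, -0.0986, 0.0089]
tool_rot: [0.807, 0.59, -0.001, -0.002]
force: [0.4, 0.3, 0.0]
width: 0.0515
grip_force: 0.0
```

>>> drive_tool --increments '[[[0,0,0,0,0,0,-0.2],[0,0,0,0,0,0,-0.2]]]'

```text
time_s: 22.1
tcp_pos: [0.5992, -0.1006, 0.0128]
tool_rot: [0.808, 0.59, 0.001, 0.002]
force: [-0.0, -0.4, 0.6]
width: 0.0515
grip_force: 0.0
```

```bash
python3 - <<'E'
from h import *
st(); x=np.array([.5978,-.0986,.011])
print(R.from_quat(manip.get_obs()['tool_rot']).inv().apply(x-manip.get_obs()['tcp_pos'])/.25)
E
```

```text
t 22.1 tcp [ 0.5992 -0.1006  0.0128] yaw -17.74 z [ 0.0041 -0.0018 -1.    ] F [-0.0315 -0.3543  0.6328] w 0.0515 g 0.0 q [-0.292   0.7256  1.5269 -0.0007  0.8846  0.0181]
[ 0.0057 -0.0078  0.0071]
```

>>> drive_tool --increments '[[[0.006,0,0.008,-0.001,-0.001,0,-0.2],[0.006,0,0.008,-0.001,-0.001,0,1],[0.006,0,0.008,-0.001,-0.001,0,1],[0.006,0,0.008,-0.001,-0.001,0,1],[0.006,0,0.008,-0.001,-0.001,0,1]]]'

```text
time_s: 22.72
tcp_pos: [0.599, -0.099, 0.0097]
tool_rot: [0.808, 0.59, 0.0, 0.002]
force: [-0.1, 0.9, 5.7]
width: 0.0341
grip_force: 60.5
```

>>> drive_tool --increments '[[[0,0,-0.12,0,0,0,1],[0,0,-0.24,0,0,0,1],[0,0,-0.36,0,0,0,1],[0,0,-0.36,0,0,0,1],[0,0,-0.36,0,0,0,1]]]'

```text
time_s: 23.35
tcp_pos: [0.5976, -0.0985, 0.0977]
tool_rot: [0.808, 0.59, -0.001, 0.001]
force: [-0.2, -0.1, -2.0]
width: 0.0345
grip_force: 60.3
```

```bash
python3 - <<'E'
from h import *
st()
k=pocket(0); print('transfer',k); plan([(np.r_[k[:2],.10],rot(-3.3),1,None),(np.r_[k[:2],.055],None,1,2),(None,None,1,2)])
E
```

```text
t 23.35 tcp [ 0.5976 -0.0985  0.0977] yaw -17.76 z [ 0.0002 -0.0023 -1.    ] F [-0.2285 -0.1287 -1.9974] w 0.0345 g 60.3 q [-0.2887  0.6142  1.4651 -0.0025  1.0615  0.0224]
transfer [0.5927 0.0997 0.    ]
[[[0.187,-0.065,-0.003,0.0,0.0,-0.04,1],[0.374,-0.13,-0.006,0.0,0.001,-0.08,1],[0.562,-0.195,-0.008,0.0,0.001,-0.12,1],[0.749,-0.26,-0.011,0.0,0.001,-0.161,1],[0.749,-0.261,0.079,0.0,0.001,-0.161,1]]]
[[[0.0,0.0,0.09,0.0,0.0,0.0,1],[0.0,0.0,0.09,0.0,0.0,0.0,1],[0.0,0.0,0.09,0.0,0.0,0.0,1]]]
```

>>> drive_tool --increments '[[[0.187,-0.065,-0.003,0,0,-0.04,1],[0.374,-0.13,-0.006,0,0.001,-0.08,1],[0.562,-0.195,-0.008,0,0.001,-0.12,1],[0.749,-0.26,-0.011,0,0.001,-0.161,1],[0.749,-0.261,0.079,0,0.001,-0.161,1]]]'

```text
time_s: 23.98
tcp_pos: [0.5932, 0.1032, 0.0781]
tool_rot: [0.725, 0.689, 0.001, 0.001]
force: [-0.5, -1.9, -1.8]
width: 0.0336
grip_force: 60.3
```

>>> drive_tool --increments '[[[0,0,0.09,0,0,0,1],[0,0,0.09,0,0,0,1],[0,0,0.09,0,0,0,1],[0,0,0.09,0,0,0,1]]]'

```text
time_s: 24.48
tcp_pos: [0.594, 0.0992, 0.0569]
tool_rot: [0.727, 0.687, 0.001, 0.002]
force: [0.5, 0.6, -1.7]
width: 0.0341
grip_force: 60.2
```

```bash
python3 - <<'E'
from h import *
st(); k=pocket(0); o=manip.get_obs()
plan([(np.r_[k[:2],.052],rot(-3.3),1,1)])
E
```

```text
t 24.48 tcp [0.594  0.0992 0.0569] yaw -3.28 z [ 0.0038 -0.0013 -1.    ] F [ 0.5285  0.5964 -1.6909] w 0.0341 g 60.2 q [ 0.0391  0.6579  1.5142 -0.0018  0.9658  0.0974]
[[[0.001,-0.005,0.019,0.002,0.001,0.0,1]]]
```

>>> drive_tool --increments '[[[0.002,-0.005,0.02,0.002,0.001,0,1],[0.002,-0.005,0.04,0.002,0.001,0,1],[0.002,-0.005,0.055,0.002,0.001,0,1],[0.002,-0.005,0.07,0.002,0.001,0,1],[0.002,-0.005,0.07,0.002,0.001,0,1]]]'

```text
time_s: 25.1
tcp_pos: [0.5921, 0.0999, 0.0382]
tool_rot: [0.727, 0.687, -0.0, -0.0]
force: [0.5, -0.5, -2.4]
width: 0.0344
grip_force: 60.2
```

>>> drive_tool --increments '[[[0,0,0.01,0,0,0,1],[0,0,0.02,0,0,0,1],[0,0,0.026,0,0,0,1],[0,0,0.026,0,0,0,1]]]'

```text
time_s: 25.6
tcp_pos: [0.5922, 0.0999, 0.0319]
tool_rot: [0.727, 0.687, -0.0, -0.0]
force: [1.4, -0.3, -2.5]
width: 0.0344
grip_force: 60.2
```

>>> drive_tool --increments '[[[0,0,0.006,0,0,0,1],[0,0,0.006,0,0,0,-0.1],[0,0,0.006,0,0,0,-0.1],[0,0,-0.12,0,0,0,-0.1],[0,0,-0.3,0,0,0,-0.1]]]'

```text
time_s: 26.22
tcp_pos: [0.5913, 0.1, 0.1065]
tool_rot: [0.727, 0.687, -0.001, -0.002]
force: [1.2, 0.0, 1.1]
width: 0.0468
grip_force: 0.0
```

>>> drive_tool --increments '[[[0,0,-0.15,0,0,0,-0.1],[0,0,-0.15,0,0,0,-0.1]]]'

```text
time_s: 26.48
tcp_pos: [0.5942, 0.1001, 0.148]
tool_rot: [0.727, 0.687, 0.002, 0.002]
force: [-1.7, 0.8, 0.5]
width: 0.0472
grip_force: 0.0
```

```bash
python3 - <<'E'
from h import *
st(); i=manip.camera_info('wrist'); im=manip.capture('wrist'); cv2.imwrite('pics/w8.png',im[:,:,::-1])
for d in manip.spot_point('die1','wrist'): print(np.round(d["at"],4).tolist(),round(d["score"],2))
for d in manip.trace('die1','wrist'):
    k=d['pixels'].astype(np.uint8); v,u=np.where(k)
    if len(v)<100: continue
    w=pix2world('wrist',[[u.mean(),v.mean()]],.037,i)[0]
    c,_=cv2.findContours(k,cv2.RETR_EXTERNAL,cv2.CHAIN_APPROX_NONE); f=np.zeros_like(k); cv2.drawContours(f,c,-1,1,-1)
    print(int(u.mean()),int(v.mean()),np.round(fitdie(f,i,w[0],w[1],.022),4),round(fitdie(f,i,w[0],w[1],.032)[3],4))
plan([((.503,-.275,.14),rot(77.75),-.2,None),(None,None,-.2,2)],step=.06)
E
```

```text
t 26.48 tcp [0.5942 0.1001 0.148 ] yaw -3.26 z [ 0.0062  0.0007 -1.    ] F [-1.6615  0.77    0.5013] w 0.0472 g 0.0 q [0.0396 0.5516 1.4249 0.0005 1.1589 0.0962]
[0.5268, 0.1047, 0.0326] 0.67
[0.5946, 0.1022, 0.0321] 0.63
246 188 [ 0.5919  0.0994 -5.7263  0.0592] 0.109
173 188 [ 0.5256  0.1027 -4.9046  0.0638] 0.1182
165 106 [  0.4316   0.2383 -24.432   21.1542] 19.6038
[[[-0.169,-0.03,0.002,0.0,0.0,-0.1,-0.2],[-0.337,-0.06,0.003,0.0,0.0,-0.2,-0.2],[-0.506,-0.089,0.005,0.0,0.0,-0.3,-0.2],[-0.674,-0.119,0.006,-0.001,-0.001,-0.4,-0.2],[-0.843,-0.149,0.008,-0.001,-0.001,-0.5,-0.2]]]
[[[-0.098,-0.14,0.002,0.0,0.0,-0.1,-0.2],[-0.196,-0.281,0.003,0.0,0.0,-0.2,-0.2],[-0.294,-0.421,0.005,0.0,0.0,-0.3,-0.2],[-0.393,-0.561,0.007,-0.001,0.0,-0.4,-0.2],[-0.393,-0.561,0.007,-0.001,0.0,-0.4,-0.2]]]
[[[0.001,0.0,0.0,0.0,0.0,0.0,-0.2]]]
```

View pics/w8.png

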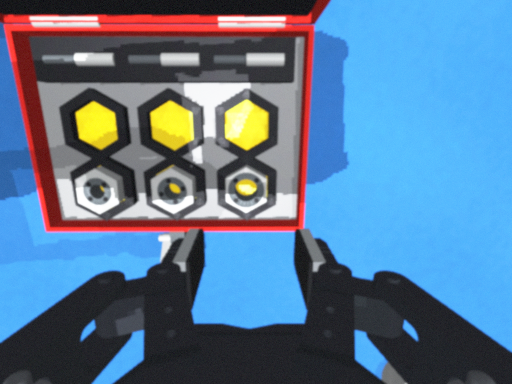

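The front row now holds three seated dies, at (100,188), (173,188) and (246,188). Next is die C.

>>> drive_tool --increments '[[[-0.169,-0.03,0.002,0,0,-0.1,-0.2],[-0.337,-0.06,0.003,0,0,-0.2,-0.2],[-0.506,-0.089,0.005,0,0,-0.3,-0.2],[-0.674,-0.119,0.006,0,0,-0.4,-0.2],[-0.843,-0.149,0.008,0,0,-0.5,-0.2]]]'

```text
time_s: 27.25
tcp_pos: [0.5419, -0.1093, 0.1409]
tool_rot: [0.406, 0.914, -0.0, -0.002]
force: [0.9, -0.6, -0.2]
width: 0.0515
grip_force: 0.0
```

>>> drive_tool --increments '[[[-0.098,-0.14,0.002,0,0,-0.1,-0.2],[-0.196,-0.281,0.003,0,0,-0.2,-0.2],[-0.294,-0.421,0.005,0,0,-0.3,-0.2],[-0.393,-0.561,0.007,0,0,-0.4,-0.2],[-0.393,-0.561,0.007,0,0,-0.4,-0.2]]]'

```text
time_s: 27.88
tcp_pos: [0.5024, -0.2773, 0.1389]
tool_rot: [0.108, 0.994, 0.001, -0.002]
force: [-0.2, 0.7, -0.1]
width: 0.0514
grip_force: 0.0
```

>>> drive_tool --increments '[[[0,0,0,0,0,0,-0.2],[0,0,0,0,0,0,-0.2]]]'

```text
time_s: 28.12
tcp_pos: [0.504, -0.2737, 0.1403]
tool_rot: [0.107, 0.994, 0.001, -0.001]
force: [0.7, -0.7, -0.0]
width: 0.0511
grip_force: 0.0
```

```bash
python3 - <<'E'
from h import *
st(); im,o=finddies(); cv2.imwrite('pics/w9.png',im[:,:,::-1])
b=min(o,key=lambda d:np.hypot(d[0]-.435,d[1]+.263)); x=np.array([b[0],b[1],0]); y=b[2]+60
plan([(x+[0,0,.08],rot(y),-.2,None),(x+[0,0,.010],None,-.2,2),(None,None,-.2,2)])
E
```

```text
t 28.12 tcp [ 0.504  -0.2737  0.1403] yaw 77.77 z [-0.0015  0.0012 -1.    ] F [ 0.6881 -0.6528 -0.0208] w 0.0511 g 0.0 q [-0.6312  0.5148  1.5146  0.0001  1.1142 -1.9886]
(0.6017, -0.3251, -17.3384, 0.0455, 'score', 0.96, 'pink/tq', np.float64(0.0), np.float64(0.0), 'uv', 220, 280)
(0.5334, -0.3053, 5.5872, 0.039, 'score', 0.9, 'pink/tq', np.float64(0.0), np.float64(0.96), 'uv', 223, 218)
(0.4349, -0.2635, 15.1519, 0.0378, 'score', 0.73, 'pink/tq', np.float64(0.0), np.float64(0.0), 'uv', 243, 107)
(0.6168, -0.2518, -22.8709, 0.8907, 'score', 0.63, 'pink/tq', np.float64(0.38), np.float64(0.0), 'uv', 298, 277)
(0.7662, -0.1656, -11.2146, 0.2509, 'score', 0.53, 'pink/tq', np.float64(0.0), np.float64(0.0), 'uv', 385, 370)
(0.6646, -0.3624, 9.5548, 0.888, 'score', 0.44, 'pink/tq', np.float64(0.9), np.float64(0.0), 'uv', 201, 319)
[[[0.14,-0.009,0.121,0.0,0.0,0.015,-0.2],[0.279,-0.018,0.243,0.0,-0.001,0.029,-0.2],[0.279,-0.018,0.383,0.0,-0.001,0.029,-0.2],[0.279,-0.018,0.523,0.0,-0.001,0.029,-0.2],[0.279,-0.018,0.523,0.0,-0.001,0.029,-0.2]]]
[[[0.0,0.0,0.0,0.0,0.0,0.0,-0.2]]]
```

>>> drive_tool --increments '[[[0.14,-0.009,0.121,0,0,0.012,-0.2],[0.279,-0.018,0.243,0,0,0.018,-0.2],[0.279,-0.018,0.383,0,0,0.018,-0.2],[0.279,-0.018,0.52,0,0,0.018,-0.2],[0.279,-0.018,0.52,0,0,0.018,-0.2]]]'

```text
time_s: 28.85
tcp_pos: [0.4336, -0.263, 0.0091]
tool_rot: [0.121, 0.993, 0.001, -0.002]
force: [-0.1, 0.2, 0.6]
width: 0.0512
grip_force: 0.0
```

>>> drive_tool --increments '[[[0,0,0,0,0,0,-0.2],[0,0,0,0,0,0,-0.2]]]'

```text
time_s: 29.1
tcp_pos: [0.4356, -0.265, 0.0122]
tool_rot: [0.121, 0.993, -0.001, 0.001]
force: [0.4, -0.3, 0.9]
width: 0.051
grip_force: 0.0
```

```bash
python3 - <<'E'
from h import *
st(); x=np.array([.4349,-.2635,.011])
print(R.from_quat(manip.get_obs()['tool_rot']).inv().apply(x-manip.get_obs()['tcp_pos'])/.25)
E
```

```text
t 29.1 tcp [ 0.4356 -0.265   0.0122] yaw 76.14 z [ 0.0014 -0.0014 -1.    ] F [ 0.3976 -0.3387  0.8605] w 0.051 g 0.0 q [-0.6969  0.6009  1.8144 -0.0002  0.7243 -2.0257]
[0.0042 0.0053 0.005 ]
```

>>> drive_tool --increments '[[[0.004,0,0.006,0,0,0,-0.2],[0.004,0,0.006,0,0,0,1],[0.004,0,0.006,0,0,0,1],[0.004,0,0.006,0,0,0,1],[0.004,0,0.006,0,0,0,1]]]'

```text
time_s: 29.72
tcp_pos: [0.4338, -0.2644, 0.0101]
tool_rot: [0.121, 0.993, -0.0, -0.0]
force: [-1.1, 1.6, 6.5]
width: 0.0342
grip_force: 60.1
```

>>> drive_tool --increments '[[[0,0,-0.12,0,0,0,1],[0,0,-0.24,0,0,0,1],[0,0,-0.4,0,0,0,1],[0,0,-0.4,0,0,0,1],[0,0,-0.4,0,0,0,1]]]'

```text
time_s: 30.35
tcp_pos: [0.4333, -0.264, 0.1087]
tool_rot: [0.121, 0.993, 0.0, -0.001]
force: [-0.7, 0.7, -1.6]
width: 0.0341
grip_force: 60.4
```

```bash
python3 - <<'E'
from h import *
st()
k=pocket(5); print('transfer',k); plan([(np.r_[k[:2],.11],rot(176.7),1,None),(None,None,1,2),(np.r_[k[:2],.055],None,1,2),(None,None,1,2)])
E
```

```text
t 30.35 tcp [ 0.4333 -0.264   0.1087] yaw 76.12 z [-0.0015  0.0011 -1.    ] F [-0.6562  0.7374 -1.615 ] w 0.0341 g 60.4 q [-0.6983  0.4474  1.7387 -0.0002  0.9573 -2.0267]
transfer [0.4641 0.1632 0.    ]
[[[0.026,0.153,0.0,0.0,0.0,-0.102,1],[0.053,0.307,-0.001,0.0,0.0,-0.203,1],[0.079,0.46,-0.001,0.0,0.0,-0.305,1],[0.106,0.614,-0.001,0.0,0.0,-0.406,1],[0.132,0.767,-0.002,0.001,0.0,-0.508,1]]]
[[[-0.092,0.126,0.0,0.0,0.0,-0.102,1],[-0.183,0.252,-0.001,0.0,0.0,-0.203,1],[-0.275,0.378,-0.001,0.0,-0.001,-0.305,1],[-0.366,0.504,-0.002,0.0,-0.001,-0.406,1],[-0.458,0.63,-0.002,0.0,-0.001,-0.508,1]]]
[[[-0.154,0.023,-0.001,0.0,0.0,-0.102,1],[-0.154,0.023,-0.001,0.0,0.0,-0.102,1],[-0.154,0.023,-0.001,0.0,0.0,-0.102,1],[-0.154,0.023,0.109,0.0,0.0,-0.102,1],[-0.154,0.023,0.219,0.0,0.0,-0.102,1]]]
[[[0.0,0.0,0.0,0.0,0.001,0.0,1],[0.0,0.0,0.0,0.0,0.001,0.0,1]]]
```

>>> drive_tool --increments '[[[0.026,0.153,0,0,0,-0.102,1],[0.053,0.307,-0.001,0,0,-0.203,1],[0.079,0.46,-0.001,0,0,-0.305,1],[0.106,0.614,-0.001,0,0,-0.406,1],[0.132,0.767,-0.002,0.001,0,-0.508,1]]]'

```text
time_s: 30.98
tcp_pos: [0.4467, -0.0688, 0.1084]
tool_rot: [-0.277, 0.961, 0.0, -0.002]
force: [0.7, 0.6, -0.8]
width: 0.0343
grip_force: 60.5
```

>>> drive_tool --increments '[[[-0.092,0.126,0,0,0,-0.102,1],[-0.183,0.252,-0.001,0,0,-0.203,1],[-0.275,0.378,-0.001,0,-0.001,-0.305,1],[-0.366,0.504,-0.002,0,-0.001,-0.406,1],[-0.458,0.63,-0.002,0,-0.001,-0.508,1]]]'

```text
time_s: 31.6
tcp_pos: [0.4609, 0.1251, 0.1086]
tool_rot: [-0.628, 0.778, 0.001, -0.001]
force: [0.6, 0.1, -2.0]
width: 0.0341
grip_force: 60.5
```

>>> drive_tool --increments '[[[-0.154,0.023,-0.001,0,0,-0.102,1],[-0.154,0.023,-0.001,0,0,-0.102,1],[-0.154,0.023,-0.001,0,0,-0.102,1],[-0.154,0.023,0.109,0,0,-0.102,1],[-0.154,0.023,0.219,0,0,-0.102,1]]]'

```text
time_s: 32.22
tcp_pos: [0.4646, 0.1615, 0.0545]
tool_rot: [-0.686, 0.728, -0.0, 0.0]
force: [0.4, -0.0, -1.5]
width: 0.0344
grip_force: 60.5
```

>>> drive_tool --increments '[[[0,0,0,0,0,0,1],[0,0,0,0,0,0,1],[0,0,0,0,0,0,1]]]'

```text
time_s: 32.6
tcp_pos: [0.4654, 0.1626, 0.0564]
tool_rot: [-0.686, 0.727, -0.001, 0.001]
force: [0.6, -0.6, -1.3]
width: 0.0338
grip_force: 60.4
```

```bash
python3 - <<'E'
from h import *
st(); k=pocket(5)
plan([(np.r_[k[:2],.050],rot(176.7),1,1)])
E
```

```text
t 32.6 tcp [0.4654 0.1626 0.0564] yaw 176.7 z [ 0.0024  0.0005 -1.    ] F [ 0.5738 -0.5526 -1.3499] w 0.0338 g 60.4 q [ 0.1805  0.5039  1.8312  0.      0.804  -2.9035]
[[[-0.002,0.005,0.026,-0.002,0.0,0.0,1]]]
```

>>> drive_tool --increments '[[[-0.002,0.004,0.02,-0.001,0,0,1],[-0.002,0.004,0.04,-0.001,0,0,1],[-0.002,0.004,0.055,-0.001,0,0,1],[-0.002,0.004,0.07,-0.001,0,0,1],[-0.002,0.004,0.07,-0.001,0,0,1]]]'

```text
time_s: 33.22
tcp_pos: [0.4639, 0.1627, 0.0402]
tool_rot: [-0.687, 0.727, -0.0, -0.0]
force: [-7.3, -6.6, 26.5]
width: 0.034
grip_force: 65.3
```

>>> drive_tool --increments '[[[0,0,0.01,0,0,0,1],[0,0,0.02,0,0,0,1],[0,0,0.028,0,0,0,1],[0,0,0.028,0,0,0,1]]]'

```text
time_s: 33.72
tcp_pos: [0.4655, 0.1625, 0.0351]
tool_rot: [-0.687, 0.727, -0.002, 0.001]
force: [-9.4, -10.0, 43.3]
width: 0.0344
grip_force: 76.3
```

>>> drive_tool --increments '[[[0,0,-0.01,0,0,0,1],[0,0,-0.016,0,0,0,1],[0,0,-0.016,0,0,0,1]]]'

```text
time_s: 34.1
tcp_pos: [0.4654, 0.1631, 0.0361]
tool_rot: [-0.687, 0.727, -0.001, 0.001]
force: [0.3, -4.2, 10.3]
width: 0.0343
grip_force: 72.4
```

```bash
python3 - <<'E'
from h import *
st(); im=manip.capture('wrist')[100:330,90:410]; cv2.imwrite('pics/w10.png',cv2.resize(im[:,:,::-1],None,fx=2.4,fy=2.4,interpolation=cv2.INTER_CUBIC))
E
```

```text
t 34.1 tcp [0.4654 0.1631 0.0361] yaw 176.75 z [ 0.003   0.0002 -1.    ] F [ 0.2874 -4.2132 10.3432] w 0.0343 g 72.4 q [ 0.1817  0.5382  1.8467 -0.0005  0.7537 -2.9027]
```

View pics/w10.png

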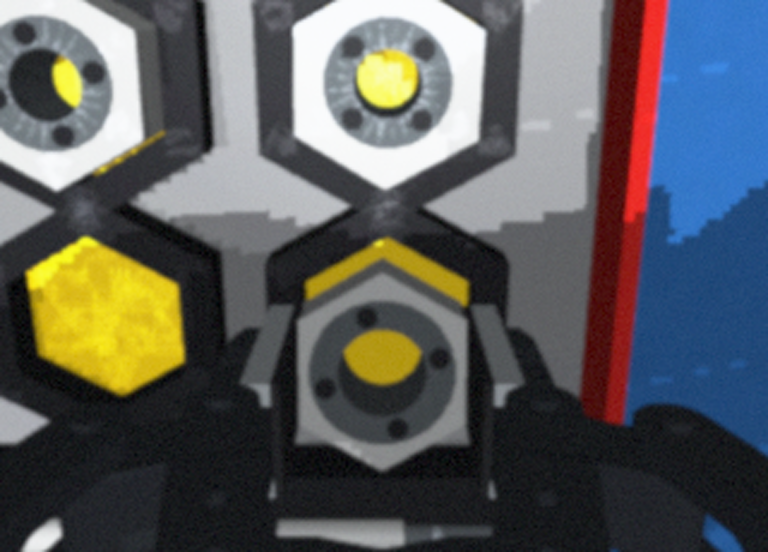

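The die sits toward +y, which is down in the image; a yellow strip shows on its -y side at (385,265). I'll shift it toward -y and wiggle under light pressure.

>>> drive_tool --increments '[[[0.003,0,0,0,0,0,1],[0.006,0,0,0,0,0,1],[0.008,0.002,0,0,0,0,1],[0.008,-0.003,0,0,0,0,1],[0.006,0,0,0,0,0,1]]]'

```text
time_s: 34.78
tcp_pos: [0.465, 0.1621, 0.0359]
tool_rot: [-0.687, 0.727, -0.001, 0.001]
force: [1.5, -2.3, 9.5]
width: 0.034
grip_force: 72.3
```

>>> drive_tool --increments '[[[0.004,0,0.006,0,0,0,1],[0.008,0,0.006,0,0,0,1],[0.01,0.004,0.006,0,0,0.01,1],[0.01,-0.004,0.006,0,0,-0.01,1],[0.006,0,0.006,0,0,0,1]]]'

```text
time_s: 35.4
tcp_pos: [0.4636, 0.16, 0.0331]
tool_rot: [-0.687, 0.727, 0.0, -0.001]
force: [2.1, -6.8, 1.6]
width: 0.0343
grip_force: 71.3
```

```bash
python3 - <<'E'
from h import *
st(); im=manip.capture('wrist')[100:330,90:410]; cv2.imwrite('pics/w11.png',cv2.resize(im[:,:,::-1],None,fx=2.4,fy=2.4,interpolation=cv2.INTER_CUBIC))
E
```

```text
t 35.4 tcp [0.4636 0.16   0.0331] yaw 176.74 z [-0.0012 -0.0004 -1.    ] F [ 2.1304 -6.7654  1.641 ] w 0.0343 g 71.3 q [ 0.1761  0.5417  1.8526 -0.0003  0.7485 -2.9084]
```

View pics/w11.png

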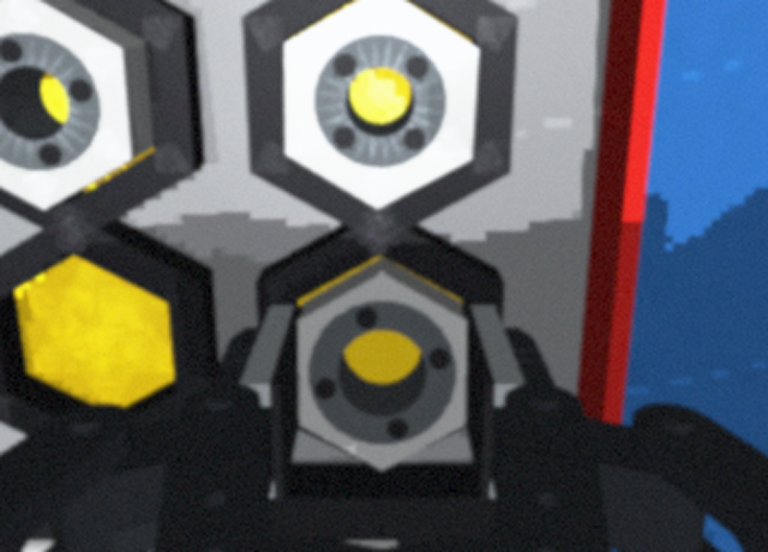

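>>> drive_tool --increments '[[[0,0,0,0,0,0,-0.1],[0,0,0,0,0,0,-0.1],[0,0,-0.08,0,0,0,-0.1],[0,0,-0.24,0,0,0,-0.1],[0,0,-0.44,0,0,0,-0.1]]]'

```text
time_s: 36.08
tcp_pos: [0.4627, 0.1603, 0.1438]
tool_rot: [-0.687, 0.727, 0.001, -0.001]
force: [0.3, 0.2, 0.0]
width: 0.0471
grip_force: 0.0
```

>>> drive_tool --increments '[[[0.1,0,0,0,0,0,-0.1],[0.1,0,0,0,0,0,-0.1],[0.1,0,0,0,0,0,-0.1]]]'

```text
time_s: 36.45
tcp_pos: [0.4618, 0.1357, 0.1429]
tool_rot: [-0.687, 0.727, 0.001, -0.001]
force: [-0.2, 0.0, 0.5]
width: 0.047
grip_force: 0.0
```

```bash
cat >> h.py <<'E'
def seated():
    i=manip.camera_info('wrist'); im=manip.capture('wrist')
    for d in manip.trace('die1','wrist'):
        k=d['pixels'].astype(np.uint8); v,u=np.where(k)
        if len(v)<100: continue
        c,_=cv2.findContours(k,cv2.RETR_EXTERNAL,cv2.CHAIN_APPROX_NONE); f=np.zeros_like(k); cv2.drawContours(f,c,-1,1,-1)
        w=pix2world('wrist',[[u.mean(),v.mean()]],.037,i)[0]
        print(int(u.mean()),int(v.mean()),len(v),np.round(fitdie(f,i,w[0],w[1],.022),4))
    return im
E
python3 - <<'E'
from h import *
st(); im=seated(); cv2.imwrite('pics/w12.png',im[:,:,::-1])
for d in manip.spot_point('die1','wrist'): print(np.round(d["at"],4).tolist(),round(d["score"],2))
print(pocket(5))
E
```

```text
t 36.45 tcp [0.4618 0.1357 0.1429] yaw 176.71 z [-0.0022  0.0005 -1.    ] F [-0.2413  0.0285  0.5145] w 0.047 g 0.0 q [ 0.1258  0.3599  1.7681  0.0009  1.0157 -2.9588]
170 155 1667 [ 0.5273  0.103  -4.6812  0.0414]
93 155 1788 [ 0.5935  0.0999 -1.8295  0.0896]
247 216 1352 [ 0.4635  0.1631 -4.6174  0.0654]
[0.5265, 0.1015, 0.0306] 0.87
[0.5938, 0.1005, 0.0331] 0.81
[0.4617, 0.1645, 0.0291] 0.68
[0.4641 0.1632 0.    ]
```

View pics/w12.png

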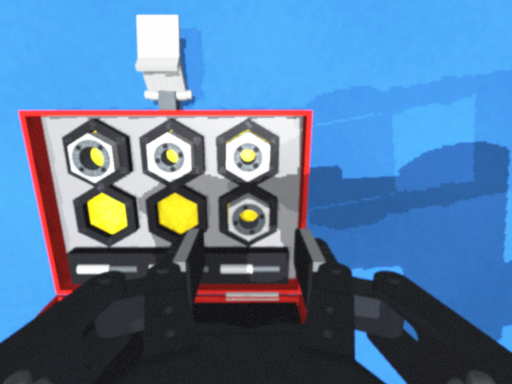

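Die C is home in pocket 5: the fit gives (0.4635, 0.1631), and it shows at (247,216). Now die D.

```bash
python3 - <<'E'
from h import *
plan([((.6016,-.3249,.11),rot(102.5),-.2,None),(None,None,-.2,3)],step=.055)
E
```

```text
[[[0.201,-0.074,0.014,0.0,0.0,0.092,-0.2],[0.402,-0.147,0.029,0.0,0.0,0.183,-0.2],[0.603,-0.221,0.043,0.0,0.0,0.275,-0.2],[0.804,-0.294,0.058,0.001,0.0,0.367,-0.2],[1.005,-0.368,0.072,0.001,0.0,0.458,-0.2]]]
[[[0.103,-0.187,0.015,0.0,0.0,0.092,-0.2],[0.205,-0.375,0.029,0.0,0.0,0.184,-0.2],[0.308,-0.563,0.044,0.0,-0.001,0.275,-0.2],[0.411,-0.751,0.059,0.0,-0.001,0.367,-0.2],[0.411,-0.751,0.059,0.0,-0.001,0.367,-0.2]]]
[[[0.0,0.001,0.0,0.0,0.0,0.0,-0.2],[0.0,0.001,0.0,0.0,0.0,0.0,-0.2]]]
```

>>> drive_tool --increments '[[[0.2,-0.074,0.014,0,0,0.092,-0.2],[0.4,-0.147,0.029,0,0,0.183,-0.2],[0.6,-0.221,0.043,0,0,0.275,-0.2],[0.8,-0.294,0.058,0.001,0,0.367,-0.2],[1.0,-0.366,0.072,0.001,0,0.458,-0.2]]]'

```text
time_s: 37.22
tcp_pos: [0.5397, -0.1207, 0.1247]
tool_rot: [-0.385, 0.923, 0.0, -0.0]
force: [0.9, 0.4, -0.0]
width: 0.0511
grip_force: 0.0
```

>>> drive_tool --increments '[[[0.103,-0.188,0.015,0,0,0.092,-0.2],[0.207,-0.376,0.029,0,0,0.184,-0.2],[0.31,-0.565,0.044,0,-0.001,0.275,-0.2],[0.413,-0.754,0.059,0,-0.001,0.367,-0.2],[0.413,-0.754,0.059,0,-0.001,0.367,-0.2]]]'

```text
time_s: 37.85
tcp_pos: [0.6013, -0.3285, 0.1085]
tool_rot: [-0.106, 0.994, 0.0, 0.0]
force: [0.4, 0.3, -0.7]
width: 0.0509
grip_force: 0.0
```

>>> drive_tool --increments '[[[0,0,0,0,0,0,-0.2],[0,0,0,0,0,0,-0.2]]]'

```text
time_s: 38.1
tcp_pos: [0.6016, -0.3236, 0.1107]
tool_rot: [-0.11, 0.994, 0.0, 0.001]
force: [0.3, 0.7, 0.9]
width: 0.0513
grip_force: 0.0
```

```bash
python3 - <<'E'
from h import *
st(); im,o=finddies(); cv2.imwrite('pics/w13.png',im[:,:,::-1])
b=min(o,key=lambda d:np.hypot(d[0]-.6016,d[1]+.325)); x=np.array([b[0],b[1],0]); y=b[2]+120
plan([(x+[0,0,.0105],rot(y),-.2,3),(None,None,-.2,2)])
E
```

```text
t 38.1 tcp [ 0.6016 -0.3236  0.1107] yaw 102.61 z [ 0.0013  0.0009 -1.    ] F [0.3296 0.7399 0.9138] w 0.0513 g 0.0 q [-0.6063  0.7326  1.1917  0.0016  1.2167 -2.3977]
(0.6137, -0.2275, 15.8233, 0.0334, 'score', 0.95, 'pink/tq', np.float64(0.63), np.float64(0.0), 'uv', 350, 226)
(0.6914, -0.2775, -3.2025, 0.0536, 'score', 0.92, 'pink/tq', np.float64(0.75), np.float64(0.0), 'uv', 274, 289)
(0.5335, -0.3053, 6.5825, 0.0364, 'score', 0.91, 'pink/tq', np.float64(0.0), np.float64(0.94), 'uv', 290, 116)
(0.6016, -0.3248, -17.3817, 0.0398, 'score', 0.56, 'pink/tq', np.float64(0.0), np.float64(0.0), 'uv', 246, 191)
(0.663, -0.3568, 15.8224, 0.7689, 'score', 0.56, 'pink/tq', np.float64(0.46), np.float64(0.0), 'uv', 204, 247)
[[[0.001,-0.001,0.134,0.0,0.0,0.0,-0.2],[0.001,-0.002,0.268,0.0,0.001,0.0,-0.2],[0.002,-0.003,0.402,0.0,0.001,0.0,-0.2],[0.002,-0.003,0.402,0.0,0.001,0.0,-0.2],[0.002,-0.003,0.402,0.0,0.001,0.0,-0.2]]]
```

>>> drive_tool --increments '[[[0.001,-0.001,0.134,0,0,0,-0.2],[0.001,-0.002,0.268,0,0,0,-0.2],[0.001,-0.003,0.4,0,0,0,-0.2],[0.001,-0.003,0.4,0,0,0,-0.2],[0.001,-0.003,0.4,0,0,0,-0.2]]]'

```text
time_s: 38.83
tcp_pos: [0.6024, -0.3261, 0.0123]
tool_rot: [-0.109, 0.994, -0.001, 0.002]
force: [0.5, -0.0, 0.8]
width: 0.0511
grip_force: 0.0
```

>>> drive_tool --increments '[[[0,0,0,0,0,0,-0.2],[0,0,0,0,0,0,-0.2],[0,0,0,0,0,0,-0.2]]]'

```text
time_s: 39.2
tcp_pos: [0.6017, -0.3261, 0.0113]
tool_rot: [-0.109, 0.994, -0.0, 0.001]
force: [-0.3, 0.3, 0.7]
width: 0.0512
grip_force: 0.0
```

```bash
python3 - <<'E'
from h import *
st(); x=np.array([.6016,-.3248,.0105])
print(R.from_quat(manip.get_obs()['tool_rot']).inv().apply(x-manip.get_obs()['tcp_pos'])/.25)
E
```

```text
t 39.2 tcp [ 0.6017 -0.3261  0.0113] yaw 102.49 z [ 0.0024 -0.0002 -1.    ] F [-0.2771  0.3429  0.6724] w 0.0512 g 0.0 q [-0.6091  0.8425  1.2683  0.0014  1.0287 -2.3986]
[-0.0006  0.0053  0.0032]
```

>>> drive_tool --increments '[[[0,0,0.003,0,0,0,-0.2],[0,0,0.003,0,0,0,1],[0,0,0.003,0,0,0,1],[0,0,0.003,0,0,0,1],[0,0,0.003,0,0,0,1]]]'

```text
time_s: 39.83
tcp_pos: [0.6017, -0.3261, 0.0101]
tool_rot: [-0.109, 0.994, -0.0, 0.001]
force: [-0.6, -0.1, 2.2]
width: 0.0344
grip_force: 60.2
```

>>> drive_tool --increments '[[[0,0,-0.12,0,0,0,1],[0,0,-0.24,0,0,0,1],[0,0,-0.4,0,0,0,1],[0,0,-0.4,0,0,0,1],[0,0,-0.4,0,0,0,1]]]'

```text
time_s: 40.45
tcp_pos: [0.6007, -0.3255, 0.1085]
tool_rot: [-0.109, 0.994, 0.001, 0.0]
force: [-0.5, -0.1, -2.6]
width: 0.0346
grip_force: 60.0
```

```bash
python3 - <<'E'
from h import *
st()
k=pocket(3); print('transfer',k); plan([(np.r_[k[:2],.11],rot(176.7),1,None),(None,None,1,2),(np.r_[k[:2],.055],None,1,2),(None,None,1,3)])
E
```

```text
t 40.45 tcp [ 0.6007 -0.3255  0.1085] yaw 102.49 z [-0.0001  0.0016 -1.    ] F [-0.5191 -0.1345 -2.5804] w 0.0346 g 60.0 q [-0.6092  0.7358  1.1917  0.0013  1.2151 -2.3985]
transfer [0.5959 0.1556 0.    ]
[[[-0.04,0.188,0.0,0.0,0.0,-0.082,1],[-0.079,0.377,-0.001,0.0,0.0,-0.165,1],[-0.119,0.565,-0.001,0.0,0.0,-0.247,1],[-0.159,0.753,-0.001,0.0,0.0,-0.33,1],[-0.199,0.942,-0.001,0.0,0.0,-0.412,1]]]
[[[-0.145,0.126,-0.001,0.0,0.001,-0.083,1],[-0.29,0.252,-0.001,0.0,0.001,-0.165,1],[-0.435,0.379,-0.001,0.0,0.001,-0.248,1],[-0.58,0.505,-0.002,0.0,0.001,-0.33,1],[-0.726,0.631,-0.002,0.0,0.001,-0.413,1]]]
[[[0.0,0.0,0.0,0.0,0.0,0.0,1],[0.0,0.0,0.0,0.0,0.0,0.0,1],[0.0,0.0,0.11,0.0,0.0,0.0,1],[0.0,0.0,0.22,0.0,0.0,0.0,1],[0.0,0.0,0.22,0.0,0.0,0.0,1]]]
[[[0.0,0.0,0.0,0.0,0.0,0.0,1],[0.0,0.0,0.0,0.0,0.0,0.0,1]]]
```

>>> drive_tool --increments '[[[-0.04,0.188,0,0,0,-0.082,1],[-0.079,0.377,-0.001,0,0,-0.165,1],[-0.119,0.565,-0.001,0,0,-0.247,1],[-0.159,0.753,-0.001,0,0,-0.33,1],[-0.199,0.942,-0.001,0,0,-0.412,1]]]'

```text
time_s: 41.08
tcp_pos: [0.5977, -0.0835, 0.1081]
tool_rot: [-0.421, 0.907, 0.001, -0.001]
force: [0.6, -0.5, -1.6]
width: 0.0338
grip_force: 60.1
```

>>> drive_tool --increments '[[[-0.145,0.126,0,0,0,-0.083,1],[-0.29,0.252,-0.001,0,0.001,-0.165,1],[-0.435,0.379,-0.001,0,0.001,-0.248,1],[-0.58,0.505,-0.002,0,0.001,-0.33,1],[-0.726,0.631,-0.002,0,0.001,-0.413,1]]]'

```text
time_s: 41.7
tcp_pos: [0.5954, 0.1565, 0.1086]
tool_rot: [-0.688, 0.725, 0.0, -0.001]
force: [0.0, 0.4, -1.2]
width: 0.0344
grip_force: 60.1
```

>>> drive_tool --increments '[[[0,0,0,0,0,0,1],[0,0,0,0,0,0,1],[0,0,0.11,0,0,0,1],[0,0,0.22,0,0,0,1],[0,0,0.22,0,0,0,1]]]'

```text
time_s: 42.32
tcp_pos: [0.595, 0.1532, 0.0531]
tool_rot: [-0.686, 0.728, 0.001, -0.002]
force: [-0.9, -0.3, -1.1]
width: 0.034
grip_force: 60.1
```

>>> drive_tool --increments '[[[0,0,0,0,0,0,1],[0,0,0,0,0,0,1],[0,0,0,0,0,0,1]]]'

```text
time_s: 42.7
tcp_pos: [0.5972, 0.1551, 0.0567]
tool_rot: [-0.687, 0.727, -0.001, 0.001]
force: [0.3, 0.2, -1.3]
width: 0.0343
grip_force: 60.1
```

```bash
python3 - <<'E'
from h import *
st(); k=pocket(3)
plan([(np.r_[k[:2],.050],rot(176.7),1,1)])
for d in manip.spot_point('die1','wrist'): pass
manip.capture('wrist'); print([(np.round(x["at"],4).tolist(),round(x["score"],2)) for x in manip.spot_point('die1','wrist')])
st()
E
```

```text
t 42.7 tcp [0.5972 0.1551 0.0567] yaw 176.73 z [ 0.0027 -0.0009 -1.    ] F [ 0.2937  0.195  -1.2518] w 0.0343 g 60.1 q [ 0.1306  0.681   1.4666 -0.0015  0.9915 -2.9531]
[[[-0.002,0.005,0.027,-0.002,0.0,0.0,1]]]
[([0.4634, 0.1631, 0.029], 0.81), ([0.5958, 0.1001, 0.029], 0.79), ([0.5932, 0.1571, 0.0567], 0.63), ([0.5271, 0.1009, 0.0341], 0.6)]
t 42.85 tcp [0.5969 0.1552 0.0562] yaw 176.74 z [ 0.0018 -0.001  -1.    ] F [-0.2879 -0.6806 -1.1361] w 0.0342 g 60.1 q [ 0.1308  0.6816  1.4671 -0.0015  0.9913 -2.9532]
```

>>> drive_tool --increments '[[[0.008,0.005,0.01,-0.001,0,0,1],[0.008,0.005,0.02,-0.001,0,0,1],[0.008,0.005,0.03,-0.001,0,0,1],[0.008,0.005,0.03,-0.001,0,0,1],[0.008,0.005,0.03,-0.001,0,0,1]]]'

```text
time_s: 43.48
tcp_pos: [0.5954, 0.1532, 0.0482]
tool_rot: [-0.687, 0.727, -0.0, -0.001]
force: [-0.8, 0.2, -0.9]
width: 0.0345
grip_force: 60.1
```

```bash
python3 - <<'E'
from h import *
st()
E
```

```text
t 43.48 tcp [0.5954 0.1532 0.0482] yaw 176.74 z [-0.0004 -0.001  -1.    ] F [-0.8402  0.1978 -0.8836] w 0.0345 g 60.1 q [ 0.1277  0.6899  1.4769 -0.0011  0.9753 -2.9563]
```

>>> drive_tool --increments '[[[0,0,0.012,0,0,0,1],[0,0,0.024,0,0,0,1],[0,0,0.034,0,0,0,1],[0,0,0.042,0,0,0,1],[0,0,0.042,0,0,0,1]]]'

```text
time_s: 44.1
tcp_pos: [0.5952, 0.1531, 0.0376]
tool_rot: [-0.687, 0.727, -0.0, -0.001]
force: [0.5, -0.7, 0.2]
width: 0.0343
grip_force: 60.1
```

>>> drive_tool --increments '[[[0,0,0.01,0,0,0,1],[0,0,0.02,0,0,0,1],[0,0,0.027,0,0,0,1],[0,0,0.027,0,0,0,1],[0,0,0.027,0,0,0,1]]]'

```text
time_s: 44.72
tcp_pos: [0.5953, 0.1531, 0.0321]
tool_rot: [-0.687, 0.727, -0.0, -0.0]
force: [-3.7, -1.2, 6.4]
width: 0.0341
grip_force: 61.0
```

>>> drive_tool --increments '[[[0,0,0,0,0,0,-0.1],[0,0,0,0,0,0,-0.1],[0,0,-0.08,0,0,0,-0.1],[0,0,-0.24,0,0,0,-0.1],[0,0,-0.44,0,0,0,-0.1]]]'

```text
time_s: 45.35
tcp_pos: [0.5947, 0.1532, 0.141]
tool_rot: [-0.687, 0.727, 0.001, -0.002]
force: [0.9, 0.9, -0.3]
width: 0.0467
grip_force: 0.0
```

>>> drive_tool --increments '[[[0.08,0.13,0,0,0,0,-0.1],[0.16,0.26,-0.1,0,0,0,-0.1],[0.16,0.26,-0.2,0,0,0,-0.1],[0.16,0.26,-0.2,0,0,0,-0.1]]]'

```text
time_s: 45.85
tcp_pos: [0.5293, 0.117, 0.1931]
tool_rot: [-0.687, 0.727, -0.002, 0.001]
force: [-1.0, 0.7, -0.3]
width: 0.0469
grip_force: 0.0
```

```bash
python3 - <<'E'
from h import *
st(); im=seated(); cv2.imwrite('pics/w14.png',im[:,:,::-1])
for d in manip.spot_point('die1','wrist'): print(np.round(d["at"],4).tolist(),round(d["score"],2))
manip.capture('top'); 
for n in ("lid_handle","latch_tab","die1","spray_can","spanner","wheel_bearing"): print(n,[(np.round(x["at"],3).tolist(),round(x["score"],2)) for x in manip.spot_point(n,'top')])
E
```

```text
t 45.85 tcp [0.5293 0.117  0.1931] yaw 176.72 z [ 0.0043 -0.0006 -1.    ] F [-1.0265  0.7283 -0.3347] w 0.0469 g 0.0 q [ 0.0767  0.404   1.5403 -0.001   1.1931 -3.0073]
250 162 1062 [ 0.5269  0.1027 -3.994   0.0395]
312 212 1025 [ 0.4629  0.1629 -3.1148  0.0615]
187 162 980 [ 0.5928  0.0997 -3.6604  0.0703]
190 211 985 [ 0.5958  0.1545 -4.7166  0.1074]
[0.5953, 0.1003, 0.0296] 0.96
[0.5934, 0.1506, 0.0326] 0.66
[0.5276, 0.1026, 0.0335] 0.59
[0.4617, 0.1603, 0.0287] 0.57
lid_handle [([0.538, 0.3, 0.189], 0.86)]
latch_tab [([0.522, 0.006, 0.044], 0.58)]
die1 [([0.614, -0.229, 0.007], 0.71), ([0.535, -0.305, 0.009], 0.71), ([0.693, -0.281, 0.014], 0.7), ([0.527, 0.102, 0.03], 0.68), ([0.599, 0.1, 0.029], 0.64), ([0.667, -0.365, 0.01], 0.48)]
spray_can [([0.275, -0.417, 0.001], 0.59)]
spanner [([0.559, -0.435, 0.003], 0.88), ([0.598, 0.153, 0.023], 0.55)]
wheel_bearing [([0.789, -0.164, -0.002], 0.85)]
```

View pics/w14.png

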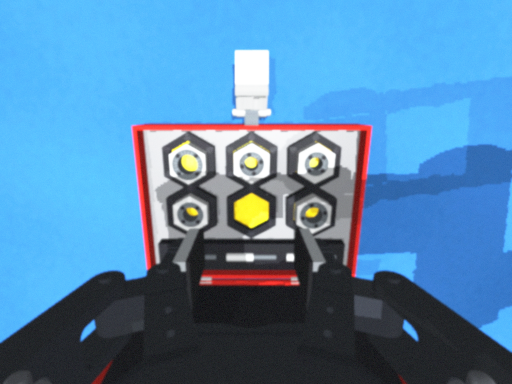

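All five filled pockets show seated dies, the middle back pocket (252,211) is free, and no steel die is left on the bench. Now I'll close the lid by reversing the opening path.

```bash
python3 - <<'E'
from h import *
t=rot(86.66,EY*.6)
s=plan([((.531,.15,.34),None,.3,3),((.536,.25,.345),rot(86.66),.3,None),((.5406,.348,.265),t,.3,None),((.5373,.2928,.183),None,.3,3),(None,None,.3,3)])
E
```

```text
[[[-0.044,-0.001,-0.199,0.0,0.0,0.0,0.3],[-0.088,-0.002,-0.399,0.0,0.0,0.0,0.3],[-0.131,-0.003,-0.598,0.0,0.0,0.0,0.3],[-0.171,-0.003,-0.6,0.0,0.0,0.1,0.3],[-0.211,-0.003,-0.602,0.0,0.0,0.2,0.3]]]
[[[-0.038,0.013,-0.002,0.0,0.0,0.1,0.3],[-0.076,0.026,-0.004,0.0,0.0,0.2,0.3],[-0.114,0.038,-0.006,0.0,-0.001,0.3,0.3],[-0.152,0.051,-0.008,0.0,-0.001,0.401,0.3],[-0.19,0.064,-0.01,0.0,-0.001,0.501,0.3]]]
[[[-0.018,0.036,-0.002,0.0,0.0,0.1,0.3],[-0.036,0.072,-0.004,0.0,0.0,0.2,0.3],[-0.054,0.108,-0.006,0.0,0.0,0.3,0.3],[-0.098,0.195,0.074,0.094,0.022,0.299,0.3],[-0.141,0.283,0.154,0.188,0.045,0.298,0.3]]]
[[[0.001,0.118,0.047,0.095,0.0,0.0,0.3],[0.002,0.235,0.095,0.19,0.0,0.0,0.3],[0.002,0.197,0.221,0.19,0.0,0.0,0.3],[0.003,0.159,0.347,0.19,0.0,0.0,0.3],[0.003,0.121,0.473,0.19,0.0,0.0,0.3]]]
[[[0.0,0.0,0.0,0.0,0.0,0.0,0.3],[0.0,0.0,0.0,0.0,0.0,0.0,0.3],[0.0,0.0,0.0,0.0,0.0,0.0,0.3]]]
```

>>> drive_tool --increments '[[[-0.044,0,-0.199,0,0,0,0.3],[-0.088,-0.002,-0.399,0,0,0,0.3],[-0.131,-0.003,-0.598,0,0,0,0.3],[-0.171,-0.003,-0.6,0,0,0.1,0.3],[-0.211,-0.003,-0.602,0,0,0.2,0.3]]]'

```text
time_s: 46.98
tcp_pos: [0.5322, 0.1702, 0.3421]
tool_rot: [-0.562, 0.827, -0.001, 0.0]
force: [-0.2, 0.2, -0.1]
width: 0.0301
grip_force: 0.0
```

>>> drive_tool --increments '[[[-0.038,0.013,-0.002,0,0,0.1,0.3],[-0.076,0.026,-0.004,0,0,0.2,0.3],[-0.114,0.038,-0.006,0,0,0.3,0.3],[-0.152,0.051,-0.008,0,0,0.401,0.3],[-0.19,0.064,-0.01,0,0,0.501,0.3]]]'

```text
time_s: 47.6
tcp_pos: [0.5344, 0.2202, 0.3438]
tool_rot: [-0.202, 0.979, -0.0, -0.001]
force: [0.1, 0.1, -0.3]
width: 0.0302
grip_force: 0.0
```

>>> drive_tool --increments '[[[-0.018,0.036,-0.002,0,0,0.1,0.3],[-0.036,0.072,-0.004,0,0,0.2,0.3],[-0.054,0.108,-0.006,0,0,0.3,0.3],[-0.098,0.195,0.074,0.094,0.022,0.299,0.3],[-0.141,0.283,0.154,0.188,0.045,0.298,0.3]]]'

```text
time_s: 48.22
tcp_pos: [0.5389, 0.2987, 0.306]
tool_rot: [0.03, 0.988, -0.152, -0.003]
force: [1.3, -0.1, -0.3]
width: 0.0296
grip_force: 0.0
```

>>> drive_tool --increments '[[[0,0.118,0.047,0.095,0,0,0.3],[0,0.235,0.095,0.19,0,0,0.3],[0,0.235,0.095,0.19,0,0,0.3],[0,0.235,0.095,0.19,0,0,0.3]]]'

```text
time_s: 48.72
tcp_pos: [0.5414, 0.3477, 0.2654]
tool_rot: [0.028, 0.955, -0.295, -0.009]
force: [-0.4, -0.8, 0.7]
width: 0.03
grip_force: 0.0
```

```bash
python3 - <<'E'
from h import *
st(); t=rot(86.66,EY*.6)
s=plan([((.5373,.2935,.183),t,.3,4),(None,None,.3,1)])
manip.capture('wrist'); print([(np.round(x["at"],4).tolist(),round(x["score"],2)) for x in manip.spot_point('lid_handle','wrist')])
manip.capture('scene'); print([(np.round(x["at"],4).tolist(),round(x["score"],2)) for x in manip.spot_point('lid_handle','scene')])
E
```

```text
t 48.73 tcp [0.5414 0.3477 0.2654] yaw 86.61 z [-0.0329 -0.5632 -0.8256] F [-0.3688 -0.8028  0.6804] w 0.03 g 0.0 q [ 0.6593  0.839   0.7065 -0.4802  1.9734 -0.9583]
[[[0.001,0.002,0.099,0.0,0.0,0.0,0.3],[0.002,0.003,0.197,0.0,0.0,0.0,0.3],[0.003,0.005,0.296,0.0,0.0,0.0,0.3],[0.004,0.007,0.395,0.0,0.0,0.0,0.3],[0.004,0.007,0.395,0.0,0.0,0.0,0.3]]]
[([0.5418, 0.3001, 0.1895], 0.74)]
[([0.534, 0.3004, 0.201], 0.95), ([0.4642, 0.1035, 0.0253], 0.66)]
```

>>> drive_tool --increments '[[[0,0.002,0.099,0,0,0,0.3],[0.002,0.003,0.197,0,0,0,0.3],[0.003,0.003,0.296,0,0,0,0.3],[0.003,0.003,0.395,0,0,0,0.3],[0.003,0.003,0.395,0,0,0,0.3]]]'

```text
time_s: 49.55
tcp_pos: [0.537, 0.291, 0.1843]
tool_rot: [0.029, 0.955, -0.295, -0.009]
force: [-0.1, -0.2, 0.7]
width: 0.0301
grip_force: 0.0
```

>>> drive_tool --increments '[[[0,0,0,0,0,0,1],[0,0,0,0,0,0,1],[0,0,0,0,0,0,1],[0,0,0,0,0,0,1]]]'

```text
time_s: 50.05
tcp_pos: [0.5378, 0.2933, 0.1853]
tool_rot: [0.028, 0.955, -0.295, -0.007]
force: [0.2, 0.5, 6.1]
width: 0.0075
grip_force: 58.8
```

```bash
python3 - <<'E'
from h import *
st(); o=manip.get_obs(); q0=R.from_quat(o['tool_rot'])
bar=o['tcp_pos']-q0.apply([0,0,.019])
H=CC+EX*.085+[0,0,.042]; X,Z=(bar-H)@EX,bar[2]-.042; r=np.hypot(X,Z)
th0=np.pi-np.arctan2(Z,X)-np.arctan2(.06,.155); print('r',r,'theta',th0)
def wp(th,tilt,rr):
    a=np.pi-th-np.arctan2(.06,.155)
    b=np.array([bar[0],0,0])*0+H+EX*rr*np.cos(a)+[0,0,rr*np.sin(a)]; b=b+EY*((bar-H)@EY)
    zt=np.array([0,0,-1.])*np.cos(tilt)-EX*np.sin(tilt)
    return b+zt*.019
w=[]
n=17
for i in range(1,n+1):
    th=th0*(1-i/n); ti=min(th,.6); w.append((wp(th,ti,r+(.1662-r)*i/n),rot(86.66,EY*ti),1,1))
print(w[-1][0]); plan(w)
E
```

```text
t 50.05 tcp [0.5378 0.2933 0.1853] yaw 86.53 z [-0.0302 -0.5632 -0.8258] F [0.2333 0.5023 6.0525] w 0.0075 g 58.8 q [ 0.6034  0.7897  1.0201 -0.4679  1.7104 -0.884 ]
r 0.17331490028297414 theta 1.6103194178156262
[0.5255 0.0805 0.083 ]
[[[0.0,-0.063,0.017,0.001,0.001,-0.001,1],[0.0,-0.125,0.04,0.001,0.001,-0.001,1],[0.0,-0.183,0.069,0.001,0.001,-0.001,1],[0.0,-0.239,0.102,0.001,0.001,-0.001,1],[0.0,-0.291,0.141,0.001,0.001,-0.001,1]]]
[[[0.0,-0.048,0.044,0.0,0.0,0.0,1],[0.0,-0.091,0.092,0.0,0.0,0.0,1],[0.0,-0.13,0.143,0.0,0.0,0.0,1],[0.0,-0.163,0.198,0.0,0.0,0.0,1],[0.0,-0.192,0.256,0.0,0.0,0.0,1]]]
[[[0.0,-0.02,0.06,-0.021,0.0,0.0,1],[0.0,-0.029,0.121,-0.081,0.0,0.0,1],[0.0,-0.033,0.183,-0.141,0.001,0.0,1],[0.0,-0.03,0.244,-0.202,0.001,0.0,1],[0.0,-0.022,0.305,-0.262,0.001,0.0,1]]]
[[[0.0,-0.011,0.06,-0.06,0.0,0.0,1],[0.0,-0.017,0.121,-0.12,0.0,0.0,1]]]
```

>>> drive_tool --increments '[[[0,-0.063,0.017,0,0,0,1],[0,-0.125,0.04,0,0,0,1],[0,-0.183,0.069,0,0,0,1],[0,-0.239,0.102,0,0,0,1],[0,-0.291,0.141,0,0,0,1]]]'

```text
time_s: 50.68
tcp_pos: [0.5333, 0.2143, 0.1969]
tool_rot: [0.028, 0.955, -0.294, -0.007]
force: [2.2, 4.1, -4.0]
width: 0.0074
grip_force: 61.4
```

>>> drive_tool --increments '[[[0,-0.048,0.044,0,0,0,1],[0,-0.091,0.092,0,0,0,1],[0,-0.13,0.143,0,0,0,1],[0,-0.163,0.198,0,0,0,1],[0,-0.192,0.256,0,0,0,1]]]'

```text
time_s: 51.3
tcp_pos: [0.5287, 0.1367, 0.1697]
tool_rot: [0.028, 0.955, -0.295, -0.008]
force: [4.6, -0.4, 3.8]
width: 0.0072
grip_force: 65.4
```

```bash
python3 - <<'E'
from h import *
st(); o=manip.get_obs(); bar=o['tcp_pos']-R.from_quat(o['tool_rot']).apply([0,0,.019])
H=CC+EX*.085+[0,0,.042]; X,Z=(bar-H)@EX,bar[2]-.042
print(np.hypot(X,Z),np.pi-np.arctan2(Z,X)-np.arctan2(.06,.155))
E
```

```text
t 51.3 tcp [0.5287 0.1367 0.1697] yaw 86.58 z [-0.0313 -0.5635 -0.8255] F [ 4.5654 -0.4083  3.8317] w 0.0072 g 65.4 q [ 0.404   0.6238  1.3917 -0.5353  1.4412 -0.9509]
0.16822348790632502 0.650842161056265
```

>>> drive_tool --increments '[[[0,-0.02,0.06,-0.021,0,0,1],[0,-0.029,0.121,-0.081,0,0,1],[0,-0.033,0.183,-0.141,0,0,1],[0,-0.03,0.244,-0.202,0,0,1],[0,-0.022,0.305,-0.262,0,0,1]]]'

```text
time_s: 51.92
tcp_pos: [0.526, 0.0879, 0.1101]
tool_rot: [0.03, 0.995, -0.094, -0.001]
force: [3.2, -1.2, 2.8]
width: 0.0073
grip_force: 65.8
```

>>> drive_tool --increments '[[[0,-0.011,0.06,-0.06,0,0,1],[0,-0.017,0.121,-0.12,0,0,1],[0,-0.017,0.121,-0.12,0,0,1]]]'

```text
time_s: 52.3
tcp_pos: [0.5258, 0.0794, 0.0842]
tool_rot: [0.032, 0.999, 0.002, 0.002]
force: [-4.3, 3.3, 28.2]
width: 0.0073
grip_force: 71.4
```

```bash
python3 - <<'E'
from h import *
st()
E
```

```text
t 52.3 tcp [0.5258 0.0794 0.0842] yaw 86.38 z [ 0.0048  0.0033 -1.    ] F [-4.3213  3.3439 28.2336] w 0.0073 g 71.4 q [ 0.0038  0.5154  1.7015  0.0041  0.9199 -1.5063]
```

>>> drive_tool --increments '[[[0,0,0,0,0,0,0.3],[0,0,0,0,0,0,0.3],[0,0,-0.1,0,0,0,0.3],[0,0,-0.24,0,0,0,0.3],[0,0,-0.24,0,0,0,1]]]'

```text
time_s: 52.92
tcp_pos: [0.5254, 0.0799, 0.1423]
tool_rot: [0.029, 1.0, -0.0, 0.001]
force: [0.2, -0.1, -0.3]
width: 0.0131
grip_force: 0.0
```

>>> drive_tool --increments '[[[0,0,0,0,0,0,1],[0,0,0,0,0,0,1],[0,0,0.08,0,0,0,1],[0,0,0.14,0,0,0,1],[0,0,0.15,0,0,0,1]]]'

```text
time_s: 53.55
tcp_pos: [0.5242, 0.0799, 0.1062]
tool_rot: [0.029, 1.0, -0.0, -0.0]
force: [-15.1, -1.9, 45.9]
width: -0.0002
grip_force: 23.1
```

```bash
python3 - <<'E'
from h import *
st()
manip.capture('scene'); print([(np.round(x["at"],4).tolist(),round(x["score"],2)) for x in manip.spot_point('lid_handle','scene')])
E
```

```text
t 53.55 tcp [0.5242 0.0799 0.1062] yaw 86.65 z [-0.0002 -0.0007 -1.    ] F [-15.1023  -1.9072  45.9084] w -0.0002 g 23.1 q [ 0.0071  0.4855  1.6791 -0.0008  0.9771 -1.5048]
[([0.5198, 0.0086, 0.0415], 0.72), ([0.5188, 0.0808, 0.1068], 0.68)]
```

```bash
python3 - <<'E'
from h import *
s=plan([((.5242,.0799,.15),rot(86.65),-.4,1),((.5208,.006,.15),rot(-3.4),-.4,None),(None,None,-.4,1),((.5208,.006,.023),None,-.4,3),(None,None,-.4,2),(None,None,1,4)])
E
```

```text
[[[0.0,0.0,-0.174,0.0,0.0,0.0,-0.4],[-0.001,-0.03,-0.174,0.0,0.0,0.1,-0.4],[-0.001,-0.059,-0.174,0.0,0.0,0.2,-0.4],[-0.001,-0.089,-0.174,0.0,0.0,0.3,-0.4],[-0.002,-0.119,-0.174,0.0,0.0,0.4,-0.4]]]
[[[-0.017,-0.024,0.0,0.0,0.0,0.1,-0.4],[-0.035,-0.047,0.0,0.0,0.0,0.2,-0.4],[-0.053,-0.071,0.0,0.0,0.0,0.3,-0.4],[-0.07,-0.095,0.0,0.0,0.0,0.4,-0.4],[-0.088,-0.118,0.0,0.0,0.0,0.5,-0.4]]]
[[[-0.029,-0.005,0.0,0.0,0.0,0.101,-0.4],[-0.029,-0.005,0.0,0.0,0.0,0.101,-0.4],[-0.029,-0.005,0.169,0.0,0.0,0.101,-0.4],[-0.029,-0.005,0.338,0.0,0.0,0.101,-0.4],[-0.029,-0.005,0.508,0.0,0.0,0.101,-0.4]]]
[[[0.0,0.0,0.0,0.0,0.0,0.0,-0.4],[0.0,0.0,0.0,0.0,0.0,0.0,-0.4],[0.0,0.0,0.0,0.0,0.0,0.0,1],[0.0,0.0,0.0,0.0,0.0,0.0,1],[0.0,0.0,0.0,0.0,0.0,0.0,1]]]
[[[0.0,0.0,0.0,0.0,0.0,0.0,1]]]
```

>>> drive_tool --increments '[[[0,0,-0.174,0,0,0,-0.4],[0,-0.03,-0.174,0,0,0.1,-0.4],[0,-0.059,-0.174,0,0,0.2,-0.4],[0,-0.089,-0.174,0,0,0.3,-0.4],[-0.002,-0.119,-0.174,0,0,0.4,-0.4]]]'

```text
time_s: 54.28
tcp_pos: [0.5229, 0.05, 0.146]
tool_rot: [0.339, 0.941, -0.0, -0.001]
force: [0.4, -0.5, -0.0]
width: 0.0598
grip_force: 0.0
```

>>> drive_tool --increments '[[[-0.017,-0.024,0,0,0,0.1,-0.4],[-0.035,-0.047,0,0,0,0.2,-0.4],[-0.053,-0.071,0,0,0,0.3,-0.4],[-0.07,-0.095,0,0,0,0.4,-0.4],[-0.088,-0.118,0,0,0,0.5,-0.4]]]'

```text
time_s: 54.9
tcp_pos: [0.5212, 0.0133, 0.146]
tool_rot: [0.673, 0.739, -0.001, -0.001]
force: [0.5, -0.1, 0.7]
width: 0.0598
grip_force: 0.0
```

>>> drive_tool --increments '[[[-0.029,-0.005,0,0,0,0.101,-0.4],[-0.029,-0.005,0,0,0,0.101,-0.4],[-0.029,-0.005,0.169,0,0,0.101,-0.4],[-0.029,-0.005,0.338,0,0,0.101,-0.4],[-0.029,-0.005,0.5,0,0,0.101,-0.4]]]'

```text
time_s: 55.52
tcp_pos: [0.5208, 0.0065, 0.0204]
tool_rot: [0.727, 0.687, -0.0, -0.0]
force: [0.7, -0.2, 0.5]
width: 0.0596
grip_force: 0.0
```

>>> drive_tool --increments '[[[0,0,0,0,0,0,-0.4],[0,0,0,0,0,0,-0.4]]]'

```text
time_s: 55.78
tcp_pos: [0.5219, 0.0062, 0.023]
tool_rot: [0.728, 0.686, 0.0, 0.001]
force: [0.9, -0.4, -0.3]
width: 0.0597
grip_force: 0.0
```

```bash
python3 - <<'E'
from h import *
st(); o=manip.get_obs(); p=o['tcp_pos']; q=R.from_quat(o['tool_rot'])
print(q.inv().apply(np.array([.5208,.006,.0225])-p)/.25)
# reverse arc from released pose to shut, starting at p0r
p0=np.array([.5225,.0357,.0550]); w=[]
for th in np.r_[.95:-.1:-.1]:
    th=max(th,0); f=np.radians(18.84)+th; w.append((p0+EX*(-.0975-.045*np.sin(f)+.112)+[0,0,.028+.045*np.cos(f)-.0705],rot(-3.4),1,1))
w.append((w[-1][0]+EX*.003,None,1,2))
print([x[0] for x in w][0],w[-1][0]); plan(w,start=(np.array([.5208,.006,.0225]),rot(-3.4)))
E
```

```text
t 55.77 tcp [0.5219 0.0062 0.023 ] yaw -3.37 z [ 0.0011 -0.0004 -1.    ] F [ 0.9018 -0.3628 -0.3432] w 0.0597 g 0.0 q [-0.1349  0.5979  1.7733 -0.0004  0.7692 -0.0758]
[-0.0011 -0.0042  0.0019]
[0.5209 0.0072 0.0255] [0.5227 0.0387 0.0551]
[[[0.005,0.0,-0.012,0.0,0.0,0.0,1],[0.011,0.0,-0.029,0.0,0.0,0.0,1],[0.018,0.0,-0.045,0.0,0.0,0.0,1],[0.028,0.0,-0.06,0.0,0.0,0.0,1],[0.038,0.0,-0.075,0.0,0.0,0.0,1]]]
[[[0.013,0.0,-0.013,0.0,0.0,0.0,1],[0.026,0.0,-0.025,0.0,0.0,0.0,1],[0.041,0.0,-0.036,0.0,0.0,0.0,1],[0.056,0.0,-0.045,0.0,0.0,0.0,1],[0.072,0.0,-0.052,0.0,0.0,0.0,1]]]
[[[0.009,0.0,-0.003,0.0,0.0,0.0,1],[0.015,0.0,-0.003,0.0,0.0,0.0,1],[0.021,0.0,-0.003,0.0,0.0,0.0,1]]]
```

>>> drive_tool --increments '[[[0,0,0,0,0,0,1],[0,0,0,0,0,0,1],[0,0,0,0,0,0,1],[0,0,0,0,0,0,1]]]'

```text
time_s: 56.28
tcp_pos: [0.5216, 0.0057, 0.0227]
tool_rot: [0.728, 0.685, 0.0, 0.001]
force: [-1.1, -4.3, 5.4]
width: 0.0285
grip_force: 59.0
```

>>> drive_tool --increments '[[[0.005,0,-0.012,0,0,0,1],[0.011,0,-0.029,0,0,0,1],[0.018,0,-0.045,0,0,0,1],[0.028,0,-0.06,0,0,0,1],[0.038,0,-0.075,0,0,0,1]]]'

```text
time_s: 56.9
tcp_pos: [0.5217, 0.0159, 0.0401]
tool_rot: [0.728, 0.685, -0.0, -0.0]
force: [5.1, -1.6, -14.3]
width: 0.0281
grip_force: 60.2
```

>>> drive_tool --increments '[[[0.013,0,-0.013,0,0,0,1],[0.026,0,-0.025,0,0,0,1],[0.041,0,-0.036,0,0,0,1],[0.056,0,-0.045,0,0,0,1],[0.072,0,-0.052,0,0,0,1]]]'

```text
time_s: 57.52
tcp_pos: [0.5228, 0.033, 0.0533]
tool_rot: [0.728, 0.686, -0.001, 0.0]
force: [4.7, -5.1, -12.4]
width: 0.0281
grip_force: 60.0
```

>>> drive_tool --increments '[[[0.009,0,-0.003,0,0,0,1],[0.015,0,-0.003,0,0,0,1],[0.021,0,-0.003,0,0,0,1],[0.021,0,-0.003,0,0,0,1]]]'

```text
time_s: 58.02
tcp_pos: [0.5232, 0.0376, 0.0548]
tool_rot: [0.728, 0.685, -0.001, 0.001]
force: [1.5, -9.4, -4.7]
width: 0.0281
grip_force: 60.5
```

>>> drive_tool --increments '[[[0,0,0,0,0,0,-0.6],[0,0,0,0,0,0,-0.6],[0,0,0,0,0,0,-0.6],[-0.04,0,-0.15,0,0,0,-0.6],[-0.1,0,-0.35,0,0,0,-0.6]]]'

```text
time_s: 58.65
tcp_pos: [0.5206, 0.0143, 0.1421]
tool_rot: [0.728, 0.686, -0.001, -0.001]
force: [0.8, -0.1, 0.4]
width: 0.0687
grip_force: 0.0
```

>>> drive_tool --increments '[[[-0.1,0,-0.15,0,0,0,-0.6],[-0.2,0,-0.3,0,0,0,-0.6],[-0.2,0,-0.3,0,0,0,-0.6]]]'

```text
time_s: 59.02
tcp_pos: [0.52, -0.0374, 0.2201]
tool_rot: [0.729, 0.685, 0.002, 0.003]
force: [0.2, 0.4, -0.7]
width: 0.0683
grip_force: 0.0
```

```bash
python3 - <<'E'
from h import *
st()
for c in ('wrist','scene','top'):
    im=manip.capture(c); cv2.imwrite(f'pics/{c}_end.png',im[:,:,::-1])
    for n in ("latch_tab","lid_handle"): print(c,n,[(np.round(x["at"],4).tolist(),round(x["score"],2)) for x in manip.spot_point(n,c)[:3]])
E
```

```text
t 59.02 tcp [ 0.52   -0.0374  0.2201] yaw -3.57 z [ 0.0062 -0.0017 -1.    ] F [ 0.1512  0.4435 -0.6932] w 0.0683 g 0.0 q [-0.2187  0.3411  1.5578 -0.0004  1.2363 -0.1563]
wrist latch_tab [([0.5195, 0.0321, 0.0674], 0.72)]
wrist lid_handle [([0.5271, 0.0793, 0.0981], 0.89), ([0.5212, 0.031, 0.0668], 0.37)]
scene latch_tab [([0.5209, 0.0282, 0.068], 0.55)]
scene lid_handle [([0.5205, 0.0814, 0.1075], 0.66), ([0.5299, 0.1584, 0.0223], 0.52), ([0.5198, 0.0317, 0.0648], 0.27)]
top latch_tab [([0.5211, 0.028, 0.0657], 0.73), ([0.5316, 0.2263, 0.0398], 0.47)]
top lid_handle [([0.5278, 0.0795, 0.0981], 0.92)]
```

View pics/wrist_end.png

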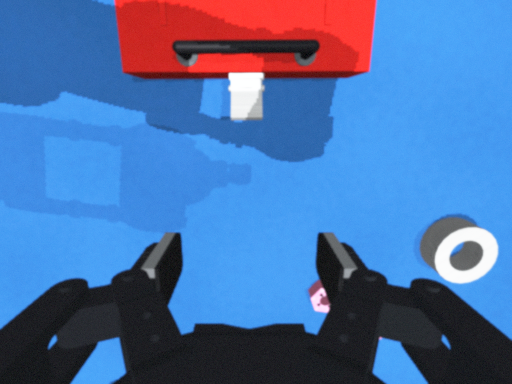

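The lid is shut, and the tab shows at (246,95). All three cameras put it about 5 mm short of its starting place, roughly 0.12 rad, so I'll push it fully home with shut fingers.

```bash
python3 - <<'E'
from h import *
plan([((.5215,-.025,.10),rot(-3.4),1,3),((.5215,-.025,.056),None,1,2),((.5215,-.010,.056),None,1,1),((.5218,-.002,.056),None,1,3)])
E
```

```text
[[[0.014,0.004,0.155,0.0,0.0,0.0,1],[0.029,0.007,0.31,-0.001,0.0,0.0,1],[0.043,0.011,0.465,-0.001,0.0,0.0,1],[0.043,0.011,0.553,-0.001,0.0,0.0,1],[0.043,0.011,0.641,-0.001,0.0,0.0,1]]]
[[[0.06,-0.004,0.0,0.0,0.0,0.0,1],[0.071,-0.004,0.0,0.0,0.0,0.0,1],[0.081,-0.004,0.0,0.0,0.0,0.0,1],[0.092,-0.004,0.0,0.0,0.0,0.0,1]]]
```

>>> drive_tool --increments '[[[0.014,0.004,0.155,0,0,0,1],[0.029,0.007,0.31,0,0,0,1],[0.043,0.011,0.465,0,0,0,1],[0.043,0.011,0.553,0,0,0,1],[0.043,0.011,0.65,0,0,0,1]]]'

```text
time_s: 60.1
tcp_pos: [0.5219, -0.0252, 0.0533]
tool_rot: [0.728, 0.686, -0.0, -0.0]
force: [0.4, -0.5, 1.4]
width: 0.0001
grip_force: 0.0
```

>>> drive_tool --increments '[[[0.06,0,0,0,0,0,1],[0.07,0,0,0,0,0,1],[0.08,0,0,0,0,0,1],[0.092,0,0,0,0,0,1]]]'

```text
time_s: 60.6
tcp_pos: [0.5238, -0.0024, 0.0553]
tool_rot: [0.728, 0.685, 0.0, 0.001]
force: [-0.0, 0.3, 0.0]
width: -0.0001
grip_force: 0.0
```

>>> drive_tool --increments '[[[0.01,0,0,0,0,0,1],[0.02,0,0,0,0,0,1],[0.02,0,0,0,0,0,1]]]'

```text
time_s: 60.98
tcp_pos: [0.5237, 0.0025, 0.0545]
tool_rot: [0.728, 0.685, -0.0, 0.0]
force: [0.1, -0.1, 0.6]
width: 0.0003
grip_force: 0.0
```

>>> drive_tool --increments '[[[0.012,0,0,0,0,0,1],[0.024,0,0,0,0,0,1],[0.032,0,0,0,0,0,1],[0.032,0,0,0,0,0,1]]]'

```text
time_s: 61.48
tcp_pos: [0.5242, 0.0104, 0.0546]
tool_rot: [0.728, 0.686, -0.0, 0.0]
force: [-0.8, -2.1, 0.1]
width: 0.0001
grip_force: 0.6
```

>>> drive_tool --increments '[[[0.01,0,0,0,0,0,1],[0.02,0,0,0,0,0,1],[0.02,0,0,0,0,0,1]]]'

```text
time_s: 61.85
tcp_pos: [0.5246, 0.0154, 0.0546]
tool_rot: [0.728, 0.685, -0.0, 0.0]
force: [1.0, -3.6, 1.3]
width: 0.0001
grip_force: 1.3
```

>>> drive_tool --increments '[[[0.008,0,0,0,0,0,1],[0.016,0,0,0,0,0,1],[0.016,0,0,0,0,0,1]]]'

```text
time_s: 62.22
tcp_pos: [0.5248, 0.0162, 0.0547]
tool_rot: [0.728, 0.686, -0.002, 0.002]
force: [-2.5, -19.3, 3.3]
width: -0.0
grip_force: 9.7
```

```bash
python3 - <<'E'
from h import *
st()
for c in ('scene','top'):
    manip.capture(c); print(c,[(np.round(x["at"],4).tolist(),round(x["score"],2)) for x in manip.spot_point('latch_tab',c)[:3]])
E
```

```text
t 62.23 tcp [0.5248 0.0162 0.0547] yaw -3.42 z [-0.0002 -0.005  -1.    ] F [ -2.5444 -19.2744   3.2859] w -0.0 g 9.7 q [-0.1122  0.5519  1.741  -0.0067  0.8484 -0.048 ]
scene [([0.522, 0.0357, 0.0671], 0.63)]
top []
```

>>> drive_tool --increments '[[[-0.08,0,0,0,0,0,1],[-0.2,0,0,0,0,0,1],[-0.3,0,-0.2,0,0,0,1],[-0.3,0,-0.45,0,0,0,1],[-0.3,0,-0.65,0,0,0,1]]]'

```text
time_s: 63.05
tcp_pos: [0.5201, -0.0553, 0.2191]
tool_rot: [0.728, 0.685, 0.0, 0.0]
force: [0.7, -0.3, -1.2]
width: 0.0
grip_force: 0.0
```

>>> drive_tool --increments '[[[0,0,0,0,0,0,1],[0,0,0,0,0,0,1],[0,0,0,0,0,0,1],[0,0,0,0,0,0,1]]]'

```text
time_s: 63.55
tcp_pos: [0.5197, -0.0552, 0.2157]
tool_rot: [0.728, 0.685, -0.001, -0.001]
force: [-0.0, 0.1, 0.4]
width: 0.0
grip_force: 0.0
```

```bash
python3 - <<'E'
from h import *
st()
for c in ('wrist','scene','top'):
    manip.capture(c)
    for n in ("latch_tab","lid_handle"): print(c,n,[(np.round(x["at"],4).tolist(),round(x["score"],2)) for x in manip.spot_point(n,c)[:2]])
for n in ("spray_can","spanner","wheel_bearing"): print(n,[(np.round(x["at"],3).tolist(),round(x["score"],2)) for x in manip.spot_point(n,'top')[:1]])
E
```

```text
t 63.55 tcp [ 0.5197 -0.0552  0.2157] yaw -3.46 z [-0.0026  0.0005 -1.    ] F [-0.0254  0.0778  0.4119] w 0.0 g 0.0 q [-0.2523  0.3522  1.5538 -0.0002  1.2382 -0.1919]
wrist latch_tab [([0.5227, 0.0345, 0.0695], 0.77)]
wrist lid_handle [([0.5262, 0.0767, 0.0996], 0.87)]
scene latch_tab [([0.5202, 0.0346, 0.07], 0.43)]
scene lid_handle [([0.5201, 0.0804, 0.1058], 0.77)]
top latch_tab [([0.5236, 0.0344, 0.0683], 0.69), ([0.2818, -0.4143, 0.0026], 0.2)]
top lid_handle [([0.5251, 0.0784, 0.0954], 0.74)]
spray_can [([0.281, -0.416, 0.002], 0.85)]
spanner [([0.558, -0.438, -0.002], 0.64)]
wheel_bearing [([0.789, -0.162, -0.002], 0.59)]
```

The latch tab and lid handle are back at their starting readings, and the bystanders have not moved. Handing in.

```bash
python3 -c "
from bench import manip
print(manip.sign_off())"
```

```text
the job is handed in; nothing more can be done
None
```

I handed the job in: all four loose steel dies are seated in the case, the lid is shut and the latch fastened, and the can, bearing and spanner read within about 7 mm of where they started (no verdict came back).

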